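# Tip the drained castings into the weigh pan and book them in

### The job

Lay all the loose brass castings from the bench flat on the tipping drain tray with the one already there, set the weigh pan under the tray's spout, then raise the tray by its handle (well over 20 degrees) so that all of them slide out through the corner notch into the pan, and lower the tray fully. Put any casting that misses into the pan, set the filled pan squarely in the middle of the bench scale between its four stops, aim the hand-held label reader at the pan's label from about 10 cm and hold it still there for about two seconds. Lay the reader back on its mat, lengthwise and right way up as it was, and leave the other things on the bench where they are.

Things in the scene. Friction and masses are not known exactly. Their poses are not given: they have to be found in the camera images.
- casting_a: cast brass buckle blank, hollow-backed, a flat oval 60 mm long (its x), 38 mm wide (y) and 14 mm thick, 0.1 to 0.15 kg; origin at the centre of its underside (flat on its back, either face may be up). Starts on the tipping tray, near the handle corner.
- casting_b: cast brass buckle blank, hollow-backed, a flat oval 60 mm long (its x), 38 mm wide (y) and 14 mm thick, 0.1 to 0.15 kg; origin at the centre of its underside (flat on its back, either face may be up). Starts on the bench beyond the pan, 1 to 3 of casting_b, _c, _d are present.
- casting_c: cast brass buckle blank, hollow-backed, a flat oval 60 mm long (its x), 38 mm wide (y) and 14 mm thick, 0.1 to 0.15 kg; origin at the centre of its underside (flat on its back, either face may be up). Starts on the bench beyond the pan, 1 to 3 of casting_b, _c, _d are present.
- casting_d: cast brass buckle blank, hollow-backed, a flat oval 60 mm long (its x), 38 mm wide (y) and 14 mm thick, 0.1 to 0.15 kg; origin at the centre of its underside (flat on its back, either face may be up). Starts on the bench beyond the pan, 1 to 3 of casting_b, _c, _d are present.
- tray_base: fixed dark steel stand of the tipping tray, origin on the bench under the tray's centre; its x axis points level from the spout corner to the handle corner. Two hinge posts 16 mm square, 96 mm high, stand at local (-92, +-76) mm; the rest lies under the tray, at local x above -95 mm.
- tray (a joint): tilt of the tray about its level hinge line near the spout corner, rad: 0 level (fully down, rests there), positive as the handle corner is raised, up to 1.0. It falls back by its own weight (0.5 kg) when let go.
- tray_center (a point): middle of the floor's upper face, 91 mm above the bench when level; x to the handle corner, z up (turns with the tray). A slippery plate 190 mm square set cornerwise (edges at 45 degrees to x). Walls 4 mm thick rise 20 mm above the floor; each stops 80 mm short of the spout corner (x = -134 mm), leaving an 113 mm notch. Castings start to slide at about 6 degrees of tilt.
- tray_hinge (a point): middle of the tray's hinge line, 85 mm above the bench, 92 mm from the tray's centre towards the spout; the hinge line is level, along the y axis of tray_base.
- tray_handle (a point): middle of the handle bar: a round steel bar 12 mm thick and 90 mm long, level and parallel to the hinge line, held by two side arms 46 mm beyond the handle corner and 95 mm above the bench when level; free space around its middle on both sides. It lies 272 mm from the hinge line. Axes as tray_center.
- tray_spout (a point): tip of the spout corner, upper face, 134 mm from the tray's centre; it drops about 20 mm as the tray is raised by 0.5 rad. Its underside is 85 mm above the bench when level, so the pan (45 mm walls) slides under it from outside but its near end cannot be lowered from straight above. Castings fall 0 to 60 mm beyond it.
- pan: loose open steel weigh pan, 180 mm (x) by 120 mm (y) outside, walls 45 mm high, 4 mm thick, floor 4 mm, 0.3 to 0.4 kg; origin at its underside centre. A bridge handle crosses it in y; a ledge (70 mm wide, at rim height) sticks out to x = +134 mm. To catch: its middle 180 mm from the tray's centre along tray_base -x, its length along that axis, label end away from the tray.
- pan_grip (a point): centre of the pan's handle bar: 14 mm thick along the pan's x, 120 mm long along y, 24 mm high; 104 mm above the pan's underside. Under it the pan is open (92 mm). Axes as the pan.
- pan_label (a point): centre of the white label with black bars (36 mm by 56 mm) on top of the ledge at the pan's +x end: 112 mm from the pan's middle, 46 mm above its underside, facing up.
- scale: fixed bench scale, grey, 250 mm (x) by 200 mm (y), origin at its underside centre; its weighing plate is 36 mm above the bench. The pan is to stand with its length along the scale's x (either way round).
- scale_center (a point): centre of the weighing plate's upper face. Four stops 12 mm high stand on the plate, their inner faces at 103 mm either side in x and 73 mm either side in y, so a centred pan has 13 mm free all round; the pan's label ledge passes above the stop.
- reader_mat: fixed flat black rubber mat 200 mm (x) by 60 mm (y), 4 mm thick, the reader's place; origin at its underside centre.
- reader: loose hand-held label reader, grey, 170 mm long along its x, 0.16 kg; origin at the underside, near the balance point, where the handle (28 mm wide in y, 26 mm high, from x = -85 to +35 mm) is to be gripped; a wider head (46 mm wide, 40 mm high) from x = +35 to +85 mm. Lies on its mat, z up, its x along the mat's x (nearly the same way).
- reader_window (a point): the reader's window, at local (85, 0, 12) mm of the reader, in the lower front edge of its head. The z axis of this point is the line of sight: 45 degrees forward (+x of the reader) and down when the reader is level; x and y lie across it.
- jar: loose amber jar, 70 mm wide, 70 mm high. Not part of the job; leave it in place.
- flask: loose white bottle, 60 mm wide, 150 mm high. Not part of the job; leave it in place.
- tape: loose cardboard ring, 84 mm wide, 22 mm high. Not part of the job; leave it in place.
- driver: loose screwdriver lying on the bench. Not part of the job; leave it in place.
Mind the look-alikes: they are no part of the job. Leave any black or purple look-alike of the casting_a alone.

How it is judged:
On the way, in this order (a step that is already met when the one before it is completed fails the run):
1. all castings lie on the level tray, let go (x of casting_a in the frame of tray_center between -0.12 and 0.12 m and y of casting_a in the frame of tray_center between -0.12 and 0.12 m and z of casting_a in the frame of tray_center between -0.004 and 0.02 m and linear speed of each of casting_a, casting_b, casting_c, casting_d below 0.05 m/s and contact force between each of casting_a, casting_b, casting_c, casting_d and the fingers below 0.2 N and x of casting_b in the frame of tray_center between -0.12 and 0.12 m and y of casting_b in the frame of tray_center between -0.12 and 0.12 m and z of casting_b in the frame of tray_center between -0.004 and 0.02 m and x of casting_c in the frame of tray_center between -0.12 and 0.12 m and y of casting_c in the frame of tray_center between -0.12 and 0.12 m and z of casting_c in the frame of tray_center between -0.004 and 0.02 m and x of casting_d in the frame of tray_center between -0.12 and 0.12 m and y of casting_d in the frame of tray_center between -0.12 and 0.12 m and z of casting_d in the frame of tray_center between -0.004 and 0.02 m and value of joint tray below 0.05 rad), for 0.2 s.
2. the tray is raised by more than 20 degrees (0.35 rad) at its handle (value of joint tray above 0.35 rad), for 0.2 s.
3. the tray is fully down and the pan, with all the castings in it, stands centred on the scale, let go (x of casting_a in the frame of pan between -0.09 and 0.09 m and y of casting_a in the frame of pan between -0.061 and 0.061 m and z of casting_a in the frame of pan between -0.005 and 0.05 m and x of casting_b in the frame of pan between -0.09 and 0.09 m and y of casting_b in the frame of pan between -0.061 and 0.061 m and z of casting_b in the frame of pan between -0.005 and 0.05 m and x of casting_c in the frame of pan between -0.09 and 0.09 m and y of casting_c in the frame of pan between -0.061 and 0.061 m and z of casting_c in the frame of pan between -0.005 and 0.05 m and x of casting_d in the frame of pan between -0.09 and 0.09 m and y of casting_d in the frame of pan between -0.061 and 0.061 m and z of casting_d in the frame of pan between -0.005 and 0.05 m and value of joint tray below 0.05 rad and x of pan in the frame of scale_center between -0.011 and 0.011 m and y of pan in the frame of scale_center between -0.011 and 0.011 m and angle between the x axis of pan and the x axis of scale, either way round below 0.1 rad and z of pan in the frame of scale_center below 0.005 m and angle between pan's own z axis and vertical below 0.06 rad and contact force between pan and the fingers below 0.2 N), for 0.3 s.
4. the reader, held still, is aimed at the label of the centred pan from 60 to 150 mm (x of pan_label in the frame of reader_window between -0.018 and 0.018 m and y of pan_label in the frame of reader_window between -0.018 and 0.018 m and z of pan_label in the frame of reader_window between 0.06 and 0.15 m and linear speed of reader below 0.03 m/s and x of pan in the frame of scale_center between -0.011 and 0.011 m and y of pan in the frame of scale_center between -0.011 and 0.011 m and angle between the x axis of pan and the x axis of scale, either way round below 0.1 rad and z of pan in the frame of scale_center below 0.005 m and angle between pan's own z axis and vertical below 0.06 rad and height (world z) of reader above 0.06 m), for 1 s.
At the end, for the whole second after the job is handed in: All castings in the pan; tray down (under 0.05 rad); pan flat on the scale plate, within 11 mm of its centre in x and y and 0.1 rad of its length; reader right way up on its mat, within 40 mm of the middle and 0.35 rad of lengthwise; pan and reader at rest (x of casting_a in the frame of pan between -0.09 and 0.09 m and y of casting_a in the frame of pan between -0.061 and 0.061 m and z of casting_a in the frame of pan between -0.005 and 0.05 m and x of casting_b in the frame of pan between -0.09 and 0.09 m and y of casting_b in the frame of pan between -0.061 and 0.061 m and z of casting_b in the frame of pan between -0.005 and 0.05 m and x of casting_c in the frame of pan between -0.09 and 0.09 m and y of casting_c in the frame of pan between -0.061 and 0.061 m and z of casting_c in the frame of pan between -0.005 and 0.05 m and x of casting_d in the frame of pan between -0.09 and 0.09 m and y of casting_d in the frame of pan between -0.061 and 0.061 m and z of casting_d in the frame of pan between -0.005 and 0.05 m and value of joint tray below 0.05 rad and x of pan in the frame of scale_center between -0.011 and 0.011 m and y of pan in the frame of scale_center between -0.011 and 0.011 m and angle between the x axis of pan and the x axis of scale, either way round below 0.1 rad and z of pan in the frame of scale_center below 0.005 m and angle between pan's own z axis and vertical below 0.06 rad and horizontal distance between reader and reader_mat below 0.04 m and angle between the x axis of reader and the x axis of reader_mat, either way round below 0.35 rad and angle between reader's own z axis and vertical below 0.15 rad and height (world z) of reader below 0.012 m and linear speed of each of pan, reader below 0.03 m/s); the robot touches nothing.
It fails at once if a bystander is knocked more than 60 mm from its place (distance of any of jar, flask, tape, driver from where it was at the start of the episode above 0.06 m).
It fails at once if the pan is tipped by more than 0.7 rad (angle between pan's own z axis and vertical above 0.7 rad).
Of casting_b, casting_c, casting_d only 1 to 3 are there at a start; the rules pass over those that are not, and their reading is None.
At some moment in a run one of pan, reader may be knocked a few centimetres aside while the robot is not near it.
Once in a run the grip may slacken for a moment while it holds something.
It also fails if it takes over 210 s, if anything falls off the work surface, if the arm or the gripper's body presses on something with over 40 N, if the wrist force passes 120 N, or if a joint passes its speed limit or range.

### The arm

A 6-joint arm with a two-finger parallel gripper is mounted at the origin on the work surface. World frame = base frame: x ahead of the robot, y to its left, z up, the work surface at z = 0. Lengths are in m, angles in rad, forces in N, time in s.
With the tool pointing down it reaches from about 0.225 to 0.875 m from the base axis. Payload 3.4 kg.
Tool frame: the origin (TCP) lies midway between the tips of the shut fingers; the grasp point (between the pads) lies 19 mm behind it; x points along the fingers, y is the direction in which the jaws open and shut, and the axes are right-handed (so a half turn about x gives the same grasp; the last joint's range is limited). The gripper opens to 85 mm and grips with 20 to 120 N. Pads are 22 mm wide; open, the fingers measure 114 mm over their backs; the gripper's body (76 mm by 85 mm) begins 54 mm behind the grasp point. The pads swing forward as they close: fully open they stand 13 mm farther back than shut.
Start: joints at [1.171, 0.276, 1.505, -0, 1.361, -0.121], TCP at [0.158, 0.553, 0.231] pointing down, gripper open.
Joint ranges: [-2.89, 2.89], [-0.75, 2.08], [0.22, 2.7], [-1.18, 4.32], [0.11, 2.71], [-2.7, 2.7]. Speed limits (rad/s): [2.57, 2.57, 3.14, 3.14, 3.14, 3.14].

### API

Orientations are given as a unit quaternion [w, x, y, z].
In Python, from rig import manip, get_image, get_calibration, ticket gives the robot as it stands. The module is installed in compiled form; this text tells all that it offers.
- The arm moves only by the tool arm_command, never from a script. Its argument "series" is text: rows parted by semicolons, each of 7 numbers parted by spaces: the shift along the tool's x, y, z in units of 0.1 m (1.0 is 0.1 m), then the turn, a rotation vector about the tool's x, y, z in units of pi rad (1.0 is pi rad), then the opening, from -1 (shut) to 1 (fully open), so that 0 is half open. In form: tx ty tz rx ry rz claw; .... A call has 1 to 12 rows; each row shifts and turns the commanded pose from where the row before left it, along the tool's axes as they then stand; what a row does not reach is not made up. A row lasts 1/12 s, in which the tool goes at most 41.7 mm and 7.16 degrees, less where a joint would pass 70% of its speed; a pose out of reach is approached as far as the arm can. A call with a number of a shift or a turn outside -1 to 1 is refused whole. A call with a gripper value outside its range is refused whole. The fingers move at their own pace and stop on an object; "squeeze" is the grip in N (left out, the last holds). Time passes only in rows, so rows that do not move let the fingers close. It gives the time, the measured TCP pose, the force and the opening at its end, in the units of the state.
- manip.get_state(): the state, without advancing time (a new reading comes with each control period).
- get_image(name): name is "side" or "top"; returns the picture (420x560x3 uint8, red, green, blue); there is no depth.
- get_calibration(name): a dict with "fx", "fy", "cx", "cy" (pixels), "cam_to_world" (4x4, takes a point from camera to world coordinates). Camera axes: x right, y down, z forward; pixel columns grow to the right and rows downward; lengths in m; the calibration is good to about 2 mm. A picture is of the moment at which its call begins. get_calibration takes no time and is no camera call.
- ticket.sign_off(): hands the job in, once; it reports no verdict.
The state is a dict: "clock": time; "qpos": joint angles; "qd": joint speeds; "effort": joint torques, N m; "position": TCP position; "ee_rot": TCP orientation; "contact_force": force on the tool from outside, world axes, zero at the start; "moment": the same for the moment, N m; "width": finger opening in m.
Only numpy, scipy, OpenCV 4.12 (cv2) and the standard library are available. Lean on these libraries where they do the work, as an engineer would, in place of code of your own. Each camera call takes 0.05 s, during which the arm holds its last target. There are 200 camera calls.

## Working session

There is one attempt and no reset: what is moved stays moved. The work goes in short steps, Python scripts to look and compute and a tool call to move; the robot and the scene stay as the last step left them, time stands still between calls to the robot, and variables do not carry over. Pictures are saved under pics/ and viewed, about 12 in all and at most 16, crops included, and the job is handed in when it is done.

Besides the shell and the picture viewer there is one more tool, called after "Emit:" as name(argument=value, ...), one argument or row to a line, values as JSON. arm_command: Moves the arm, as the interface text tells. Shifts and turns lie within -1 to 1; 1 stands for 0.1 m of shift or pi rad of turn. Its arguments: {"type":"object","properties":{"series":{"type":"string"},"squeeze":{"type":"number"}},"required":["series"]}

```bash
mkdir -p pics
cat > h.py <<'E'
import numpy as np, cv2
from rig import manip, get_image, get_calibration, ticket
def snap(n,f,crop=None,s=1):
    im=get_image(n)[:,:,::-1]; cv2.imwrite(f'pics/{f}_full.png',im)
    if crop: im=im[crop[1]:crop[3],crop[0]:crop[2]]
    if s!=1: im=cv2.resize(im,None,fx=s,fy=s,interpolation=cv2.INTER_CUBIC)
    cv2.imwrite(f'pics/{f}.png',im)
def px2w(n,u,v,z):
    c=get_calibration(n);T=np.array(c['cam_to_world'])
    d=T[:3,:3]@[(u-c['cx'])/c['fx'],(v-c['cy'])/c['fy'],1];o=T[:3,3]
    return o+d*(z-o[2])/d[2]
def w2px(n,p):
    c=get_calibration(n);T=np.array(c['cam_to_world'])
    q=T[:3,:3].T@(np.array(p)-T[:3,3]);return np.array([c['fx']*q[0]/q[2]+c['cx'],c['fy']*q[1]/q[2]+c['cy']])
E
python3 - <<'E'
from h import *
snap('top','t0',s=1.4);snap('side','s0',s=1.4)
for n in('top','side'):
    c=get_calibration(n);print(n,c['fx'],c['cx'],c['cy'],np.round(c['cam_to_world'],3).tolist())
print(manip.get_state())
E
```

```text
top 421.1696133833396 288.87824702998415 210.3575254650244 [[0.015, -0.993, 0.115, 0.488], [-1.0, -0.014, 0.008, 0.026], [-0.006, -0.115, -0.993, 1.072], [0.0, 0.0, 0.0, 1.0]]
side 450.8426828057824 279.37765596786954 219.87363584748672 [[-0.999, -0.047, 0.021, 0.561], [-0.048, 0.713, -0.7, 0.838], [0.018, -0.7, -0.714, 0.914], [0.0, 0.0, 0.0, 1.0]]
{'clock': 0.1, 'qpos': array([ 1.17099359e+00,  2.76541124e-01,  1.50601331e+00,  1.25762722e-05,
        1.36069518e+00, -1.20986424e-01]), 'qd': array([-0.00053263, -0.00117383, -0.00055167, -0.00068701, -0.00047842,
       -0.00172961]), 'effort': array([ 8.23794671e-04, -4.17707527e+01, -2.46402687e+01, -8.40455573e-05,
        5.98475963e-03,  4.08141659e-06]), 'position': array([0.15805911, 0.55235988, 0.23051816]), 'ee_rot': array([ 0.70009132,  0.0976934 ,  0.70040138, -0.09882331]), 'contact_force': array([0.29160421, 0.96851183, 0.3108179 ]), 'moment': array([ 0.02958163, -0.04434206,  0.05481899]), 'width': 0.08528739828188887}
```

View pics/t0.png

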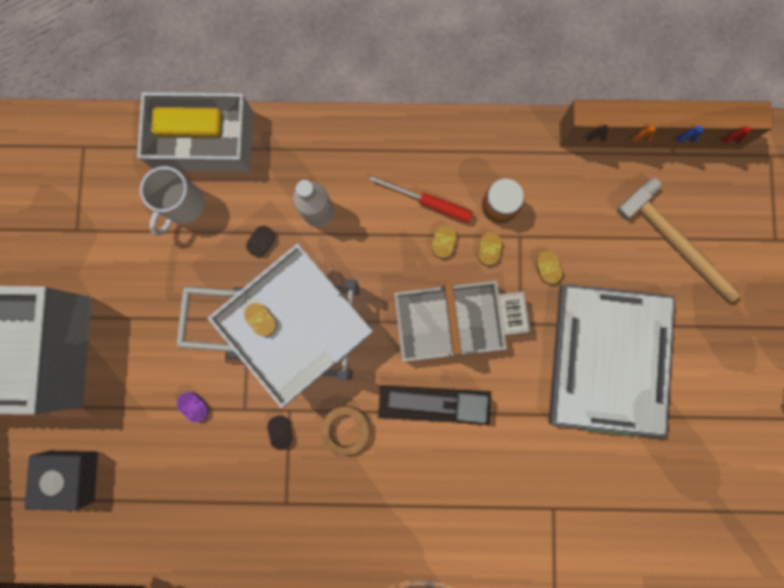

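View pics/s0.png

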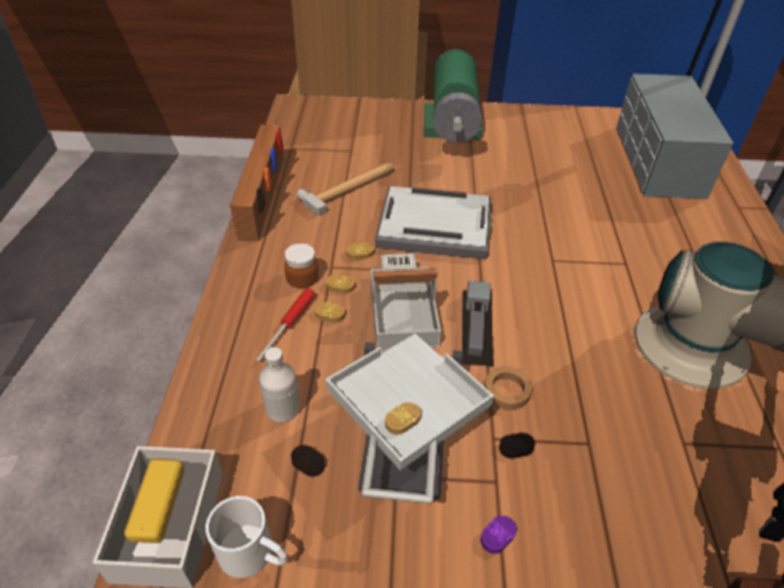

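The top view shows bench castings at (444,241), (490,248) and (549,267), and casting_a on the tray at (260,320). The black pieces at (261,241) and (280,432) and the purple one at (193,407) are look-alikes. The handle is at the left, near (183,318). The spout is at (370,330), the pan at (452,320), the reader at (435,404) and the scale at (613,362). I'll confirm these in one enlarged crop.

Run:
```python
from h import *
im=cv2.imread('pics/t0_full.png')[120:330,120:490]
cv2.imwrite('pics/c1.png',cv2.resize(im,None,fx=2.15,fy=2.15,interpolation=cv2.INTER_CUBIC))
```

```text
(no output)
```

View pics/c1.png

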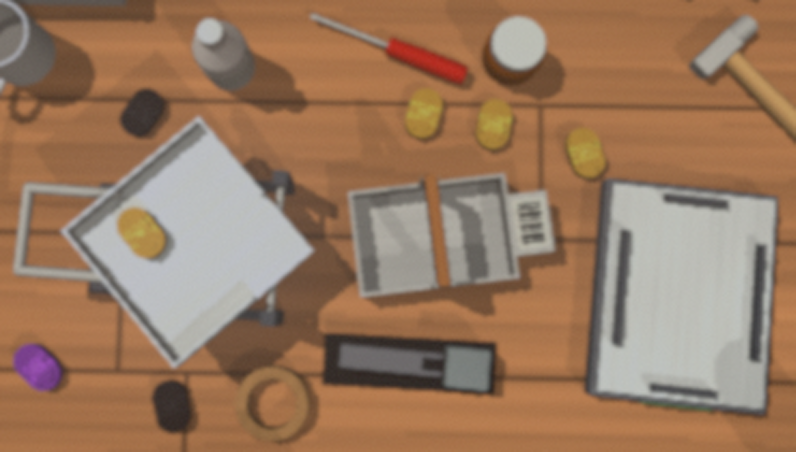

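Crop: castings at (425,114), (495,125) and (587,153), all gold, so all three of b, c and d are present. The tray, pan, scale and reader corners are all clear enough to measure.

```bash
cat >> h.py <<'E'
def show(pts,cam='top',off=(120,120),s=2.15):
    for k,(u,v,z) in pts.items(): print(k,np.round(px2w(cam,off[0]+u/s,off[1]+v/s,z),4)[:2])
E
python3 - <<'E'
from h import *
show(dict(b=(425,114,.012),c=(495,125,.012),d=(587,153,.012),b1=(427,90,.01),b2=(422,139,.01),c1=(496,99,.01),c2=(493,151,.01),d1=(575,130,.01),d2=(598,178,.01),a=(142,232,.104),
tl=(65,231,.111),tt=(200,118,.111),tb=(175,366,.111),sp=(313,250,.091),h1=(25,188,.1),h2=(17,270,.1),p1=(283,183,.096),p2=(267,316,.096),
pan1=(349,193,.045),pan2=(505,176,.045),pan3=(518,275,.045),pan4=(361,296,.045),g1=(432,180,.114),g2=(443,285,.114),
s1=(608,182,.036),s2=(777,198,.036),s3=(766,410,.036),s4=(592,392,.036),st1=(697,203,.048),st2=(760,303,.048),st3=(683,390,.048),st4=(622,288,.048),
m1=(326,335,.004),m2=(496,343,.004),m3=(493,392,.004),m4=(324,382,.004),r1=(340,346,.03),r2=(339,367,.03),r3=(446,346,.044),r4=(443,387,.044),r5=(493,348,.044),r6=(490,391,.044)))
E
```

```text
b [ 0.7078 -0.0377]
c [ 0.6957 -0.1209]
d [ 0.6635 -0.2295]
b1 [ 0.7375 -0.04  ]
b2 [ 0.678  -0.0345]
c1 [ 0.7276 -0.1224]
c2 [ 0.6647 -0.1188]
d1 [ 0.6914 -0.2161]
d2 [ 0.6342 -0.2426]
a [0.5559 0.2702]
tl [0.5552 0.3506]
tt [0.6796 0.211 ]
tb [0.4155 0.2277]
sp [0.54   0.0871]
h1 [0.6021 0.4002]
h2 [0.5134 0.4037]
p1 [0.612 0.121]
p2 [0.4685 0.1345]
pan1 [0.6081 0.0503]
pan2 [ 0.6302 -0.1277]
pan3 [ 0.5176 -0.142 ]
pan4 [0.4914 0.0348]
g1 [ 0.6152 -0.0396]
g2 [ 0.5039 -0.0519]
s1 [ 0.6261 -0.2474]
s2 [ 0.6103 -0.4407]
s3 [ 0.3717 -0.4195]
s4 [ 0.3884 -0.2257]
st1 [ 0.6019 -0.3446]
st2 [ 0.4903 -0.4119]
st3 [ 0.3933 -0.3234]
st4 [ 0.5047 -0.258 ]
m1 [0.4458 0.0753]
m2 [ 0.4396 -0.1227]
m3 [ 0.3835 -0.1191]
m4 [0.3919 0.0766]
r1 [0.4347 0.058 ]
r2 [0.4112 0.0587]
r3 [ 0.4372 -0.0612]
r4 [ 0.392  -0.0581]
r5 [ 0.4358 -0.1138]
r6 [ 0.3885 -0.1104]
```

```bash
cat >> h.py <<'E'
def jawyaw(q):
    from scipy.spatial.transform import Rotation as R
    M=R.from_quat([q[1],q[2],q[3],q[0]]).as_matrix();return np.degrees(np.arctan2(M[1,1],M[0,1])),M
def plan(start,yaw0,steps,):
    "steps: (x,y,z,jawyaw deg); turn first, then shift in the turned tool axes. prints rot units, shift units (tool x,y,z), rows"
    p=np.array(start,float)
    for x,y,z,yw in steps:
        d=np.array([x,y,z])-p; a=np.radians(yw)
        s=np.array([-d[2],d[0]*np.cos(a)+d[1]*np.sin(a),d[0]*np.sin(a)-d[1]*np.cos(a)])*10
        r=-(yw-yaw0)/180
        print('rot %.3f (%d rows)'%(r,np.ceil(abs(r)/.0397)),'shift',np.round(s,3),'rows',int(np.ceil(np.linalg.norm(s)/.41)))
        p=np.array([x,y,z]);yaw0=yw
def cur():
    s=manip.get_state();return s['position'],jawyaw(s['ee_rot'])[0]
# tray frame
TC=np.array([.548,.220]);TX=np.array([.06,.998]);TY=np.array([-.998,.06])
def tr(x,y): return TC+x*TX+y*TY
E
python3 - <<'E'
from h import *
show(dict(jar=(519,45,.07)))
p,y=cur();print(p,y,tr(.18,0),tr(-.18,0))
b=(.7078,-.0375);c=(.6957,-.1207);d=(.6633,-.2294)
B=tr(.005,.058);C=tr(-.01,-.055);D=tr(-.06,0);print(B,C,D)
plan(p,y,[(*b,.2305,84.7),(*b,.0,84.7),(*b,.2,84.7),(*B,.2,86.6),(*B,.095,86.6),(*B,.2,86.6),(*c,.2,86.7),(*c,0,86.7),(*c,.2,86.7),(*C,.2,86.6),(*C,.095,86.6),(*C,.2,86.6),
(*d,.2,114.9),(*d,.0,114.9),(*d,.2,114.9),(*D,.2,86.6),(*D,.095,86.6)])
E
```

```text
jar [ 0.7768 -0.1402]
[0.15805911 0.55235988 0.23051816] 74.02486119785412 [0.5588  0.39964] [0.5372  0.04036]
[0.490416 0.22847 ] [0.60229 0.20672] [0.5444  0.16012]
rot -0.059 (2 rows) shift [ 0.    -5.366  6.019] rows 20
rot -0.000 (0 rows) shift [2.305 0.    0.   ] rows 6
rot -0.000 (0 rows) shift [-2.  0.  0.] rows 5
rot -0.011 (1 rows) shift [-0.     2.526 -2.328] rows 9
rot -0.000 (0 rows) shift [1.05 0.   0.  ] rows 3
rot -0.000 (0 rows) shift [-1.05  0.    0.  ] rows 3
rot -0.001 (1 rows) shift [-0.    -3.368  2.25 ] rows 10
rot -0.000 (0 rows) shift [2. 0. 0.] rows 5
rot -0.000 (0 rows) shift [-2.  0.  0.] rows 5
rot 0.001 (1 rows) shift [-0.     3.213 -1.127] rows 9
rot -0.000 (0 rows) shift [1.05 0.   0.  ] rows 3
rot -0.000 (0 rows) shift [-1.05  0.    0.  ] rows 3
rot -0.157 (4 rows) shift [-0.    -4.213 -1.283] rows 11
rot -0.000 (0 rows) shift [2. 0. 0.] rows 5
rot -0.000 (0 rows) shift [-2.  0.  0.] rows 5
rot 0.157 (4 rows) shift [-0.     3.818 -1.418] rows 10
rot -0.000 (0 rows) shift [1.05 0.   0.  ] rows 3
```

Emit:
arm_command(
  series="0 0 0 -0.03 0 0 0.2; 0 0 0 -0.03 0 0 0.2; 0 0 0 0 0 0 0.2",
  squeeze=40,
)

```text
clock: 0.35
position: [0.1581, 0.5525, 0.2308]
ee_rot: [0.706, 0.031, 0.707, -0.032]
contact_force: [-0.0, -0.5, -0.3]
width: 0.0523
```

Emit:
arm_command(
  series="0 -0.268 0.301 0 0 0 0.3; 0 -0.268 0.301 0 0 0 0.3; 0 -0.268 0.301 0 0 0 0.3; 0 -0.268 0.301 0 0 0 0.3; 0 -0.268 0.301 0 0 0 0.3; 0 -0.268 0.301 0 0 0 0.3; 0 -0.268 0.301 0 0 0 0.3; 0 -0.268 0.301 0 0 0 0.3; 0 -0.268 0.301 0 0 0 0.3; 0 -0.268 0.301 0 0 0 0.3",
)

```text
clock: 1.18
position: [0.4347, 0.257, 0.2313]
ee_rot: [0.706, 0.033, 0.706, -0.033]
contact_force: [0.2, -0.1, 0.3]
width: 0.0557
```

Emit:
arm_command(
  series="0 -0.268 0.301 0 0 0 0.3; 0 -0.268 0.301 0 0 0 0.3; 0 -0.268 0.301 0 0 0 0.3; 0 -0.268 0.301 0 0 0 0.3; 0 -0.268 0.301 0 0 0 0.3; 0 -0.268 0.301 0 0 0 0.3; 0 -0.268 0.301 0 0 0 0.3; 0 -0.268 0.301 0 0 0 0.3; 0 -0.268 0.301 0 0 0 0.3; 0 -0.268 0.301 0 0 0 0.3; 0 0 0 0 0 0 0.3; 0 0 0 0 0 0 0.3",
)

```text
clock: 2.18
position: [0.7103, -0.0374, 0.2293]
ee_rot: [0.706, 0.034, 0.707, -0.034]
contact_force: [-0.4, 0.4, -1.2]
width: 0.0556
```

Run:
```python
from h import *
print(cur())
plan(*cur(),[(.7078,-.0375,.06,84.7)])
```

```text
(array([ 0.71026317, -0.03740214,  0.22933191]), np.float64(84.5338568772189))
rot -0.001 (1 rows) shift [ 1.693 -0.003 -0.024] rows 5
```

Emit:
arm_command(
  series="0.4 0 -0.02 0 0 0 0.2; 0.4 0 0 0 0 0 0.2; 0.4 0 0 0 0 0 0.2; 0.4 0 0 0 0 0 0.2; 0.35 0 0 0 0 0 0.2; 0.2 0 0 0 0 0 0.2; 0.12 0 0 0 0 0 0.2; 0 0 0 0 0 0 0.2; 0 0 0 0 0 0 0.2",
)

```text
clock: 2.93
position: [0.7075, -0.0343, 0.0049]
ee_rot: [0.706, 0.032, 0.706, -0.032]
contact_force: [0.1, -0.7, 1.0]
width: 0.0512
```

Emit:
arm_command(
  series="0 0 0 0 0 0 -1; 0 0 0 0 0 0 -1; 0 0 0 0 0 0 -1; 0 0 0 0 0 0 -1; 0 0 0 0 0 0 -1",
  squeeze=50,
)

```text
clock: 3.35
position: [0.7092, -0.0351, 0.007]
ee_rot: [0.708, 0.032, 0.705, -0.032]
contact_force: [-0.7, 1.4, 7.0]
width: 0.0365
```

Emit:
arm_command(
  series="-0.2 0 0 0 0 0 -1; -0.35 0 0 0 0 0 -1; -0.4 0 0 0 0 0 -1; -0.4 0 0 0 0 0 -1; -0.4 0 0 0 0 0 -1; -0.2 0 0 -0.01 0 0 -1; 0 0.25 -0.23 0 0 0 -1; 0 0.25 -0.23 0 0 0 -1; 0 0.25 -0.23 0 0 0 -1",
)

```text
clock: 4.1
position: [0.6423, 0.0441, 0.2002]
ee_rot: [0.707, 0.022, 0.706, -0.021]
contact_force: [0.5, 0.6, -1.6]
width: 0.0361
```

Run:
```python
from h import *
print(cur(),manip.get_state()['width'])
B=tr(.005,.058)
plan(*cur(),[(*B,.2,86.6),(*B,.102,86.6)])
```

```text
(array([0.64232197, 0.04408013, 0.20016331]), np.float64(86.52318336794926)) 0.0361013997593843
rot -0.000 (1 rows) shift [ 0.002  1.751 -1.626] rows 6
rot -0.000 (0 rows) shift [0.98 0.   0.  ] rows 3
```

Emit:
arm_command(
  series="0 0.29 -0.27 0 0 0 -1; 0 0.29 -0.27 0 0 0 -1; 0 0.29 -0.27 0 0 0 -1; 0 0.29 -0.27 0 0 0 -1; 0 0.29 -0.27 0 0 0 -1; 0 0.29 -0.27 0 0 0 -1; 0 0 0 0 0 0 -1; 0.35 0 0 0 0 0 -1; 0.3 0 0 0 0 0 -1; 0.15 0 0 0 0 0 -1; 0.1 0 0 0 0 0 -1; 0 0 0 0 0 0 -1",
)

```text
clock: 5.1
position: [0.4902, 0.2264, 0.1075]
ee_rot: [0.705, 0.02, 0.708, -0.021]
contact_force: [-0.7, -1.3, -1.7]
width: 0.0362
```

Run:
```python
from h import *
print(cur(),manip.get_state()['width'])
B=tr(.005,.058)
plan(*cur(),[(*B,.1,86.6)])
```

```text
(array([0.49020104, 0.2264327 , 0.10752137]), np.float64(86.61513022418507)) 0.036194136081941254
rot 0.000 (1 rows) shift [0.075 0.02  0.001] rows 1
```

Emit:
arm_command(
  series="0.03 0.02 0 0 0 0 -1; 0.03 0 0 0 0 0 -1; 0 0 0 0 0 0 -1",
)

```text
clock: 5.35
position: [0.4924, 0.2293, 0.104]
ee_rot: [0.707, 0.021, 0.706, -0.021]
contact_force: [0.1, -0.4, -1.2]
width: 0.0363
```

Emit:
arm_command(
  series="0 0 0 0 0 0 0.2; 0 0 0 0 0 0 0.2; 0 0 0 0 0 0 0.2; -0.2 0 0 0 0 0 0.2; -0.4 0 0 0 0 0 0.2; -0.4 0 0 0 0 0 0.2; 0 -0.34 0.225 0 0 0 0.2; 0 -0.34 0.225 0 0 0 0.2; 0 -0.34 0.225 0 0 0 0.2; 0 -0.34 0.225 0 0 0 0.2; 0 -0.34 0.225 0 0 0 0.2; 0 -0.34 0.225 0 0 0 0.2",
)

```text
clock: 6.35
position: [0.6152, 0.0157, 0.204]
ee_rot: [0.707, 0.021, 0.706, -0.021]
contact_force: [0.5, 0.7, 0.8]
width: 0.0514
```

Emit:
arm_command(
  series="0 -0.34 0.225 0 0 0 0.2; 0 -0.34 0.225 0 0 0 0.2; 0 -0.34 0.225 0 0 0 0.2; 0 -0.34 0.225 0 0 0 0.2; 0 0 0 0 0 0 0.2; 0 0 0 0 0 0 0.2",
)

```text
clock: 6.85
position: [0.6969, -0.126, 0.2025]
ee_rot: [0.707, 0.022, 0.707, -0.022]
contact_force: [-0.4, 0.4, -0.0]
width: 0.0511
```

Run:
```python
from h import *
snap('side','s1',crop=(180,130,400,350),s=2.4)
print(cur())
c=(.6957,-.1207)
plan(*cur(),[(*c,.009,86.7)])
```

```text
(array([ 0.69612676, -0.12418477,  0.20280701]), np.float64(86.53374830975744))
rot -0.001 (1 rows) shift [ 1.938  0.035 -0.006] rows 5
```

View pics/s1.png

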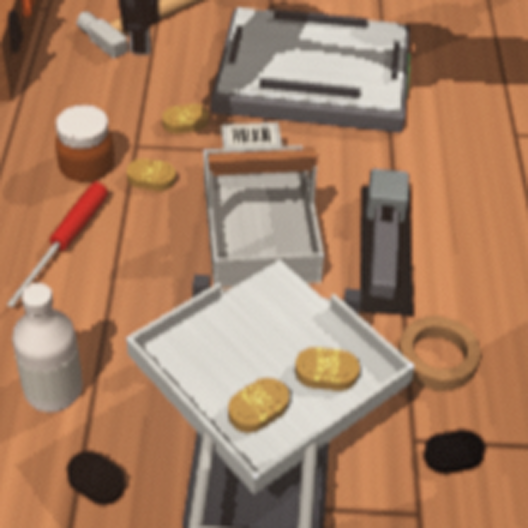

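The side crop shows casting_b flat on the tray at (328,367), beside casting_a at (260,403). c is at (150,172) and d at (185,117), both still on the bench.

Emit:
arm_command(
  series="0.4 0.03 0 0 0 0 0.2; 0.4 0 0 0 0 0 0.2; 0.4 0 0 0 0 0 0.2; 0.4 0 0 0 0 0 0.2; 0.23 0 0 0 0 0 0.2; 0.1 0 0 0 0 0 0.2; 0 0 0 0 0 0 0.2; 0 0 0 0 0 0 -1; 0 0 0 0 0 0 -1; 0 0 0 0 0 0 -1; 0 0 0 0 0 0 -1; 0 0 0 0 0 0 -1",
)

```text
clock: 7.9
position: [0.6989, -0.1211, 0.0141]
ee_rot: [0.709, 0.02, 0.704, -0.021]
contact_force: [0.5, 0.9, 8.8]
width: -0.0001
```

Emit:
arm_command(
  series="-0.2 0 0 0 0 0 -1; -0.35 0 0 0 0 0 -1; -0.4 0 0 0 0 0 -1; -0.4 0 0 0 0 0 -1; -0.4 0 0 0 0 0 -1; -0.2 0 0 0 0 0 -1; 0 0.355 -0.125 0 0 0 -1; 0 0.355 -0.125 0 0 0 -1; 0 0.355 -0.125 0 0 0 -1; 0 0.355 -0.125 0 0 0 -1",
)

```text
clock: 8.73
position: [0.6545, 0.0251, 0.2071]
ee_rot: [0.708, 0.021, 0.706, -0.021]
contact_force: [0.3, 0.7, -0.2]
width: 0.0001
```

Run:
```python
from h import *
print(cur(),manip.get_state()['width'])
C=tr(-.01,-.055)
plan(*cur(),[(*C,.2,86.6),(*C,.103,86.6)])
```

```text
(array([0.65449771, 0.02511689, 0.20707364]), np.float64(86.56034823204018)) 6.232725919586125e-05
rot -0.000 (1 rows) shift [ 0.071  1.782 -0.629] rows 5
rot -0.000 (0 rows) shift [0.97 0.   0.  ] rows 3
```

Run:
```python
from h import *
snap('top','t1',crop=(220,110,440,260),s=3.5)
```

```text
(no output)
```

View pics/t1.png

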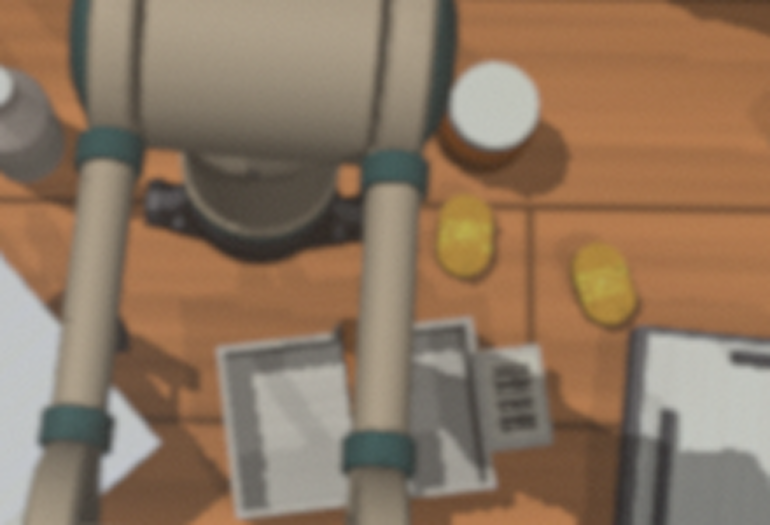

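Casting_c is at (466,237) and d at (603,285), both still on the bench. The fingers closed above c, so this grasp has to go lower.

Run:
```python
from h import *
show(dict(c=(466,237,.012),c1=(466,195,.01),c2=(465,279,.01),d=(603,285,.012),d1=(585,243,.01),d2=(622,326,.01)),off=(220,110),s=3.5)
c=px2w('top',220+466/3.5,110+237/3.5,.012)
print(cur())
plan(*cur(),[(c[0],c[1],.205,88.6),(c[0],c[1],.03,88.6),(c[0],c[1],.003,88.6)])
```

```text
c [ 0.6969 -0.1283]
c1 [ 0.7286 -0.1287]
c2 [ 0.6662 -0.1278]
d [ 0.6628 -0.2276]
d1 [ 0.694  -0.2154]
d2 [ 0.6333 -0.2415]
(array([0.6515831 , 0.0333932 , 0.20728015]), np.float64(86.83337352901106))
rot -0.010 (1 rows) shift [ 0.023 -1.606  0.492] rows 5
rot -0.000 (0 rows) shift [1.75 0.   0.  ] rows 5
rot -0.000 (0 rows) shift [0.27 0.   0.  ] rows 1
```

Emit:
arm_command(
  series="0 -0.32 0.098 -0.01 0 0 0.3; 0 -0.32 0.098 0 0 0 0.3; 0 -0.32 0.098 0 0 0 0.3; 0 -0.32 0.098 0 0 0 0.3; 0 -0.32 0.098 0 0 0 0.3; 0 0 0 0 0 0 0.3; 0.4 0 0 0 0 0 0.3; 0.4 0 0 0 0 0 0.3; 0.4 0 0 0 0 0 0.3; 0.4 0 0 0 0 0 0.3; 0.15 0 0 0 0 0 0.3; 0 0 0 0 0 0 0.3",
)

```text
clock: 9.78
position: [0.6949, -0.1364, 0.0257]
ee_rot: [0.704, 0.011, 0.71, -0.009]
contact_force: [-0.2, 0.4, 0.1]
width: 0.0555
```

Emit:
arm_command(
  series="0 0 0 0 0 0 0.3; 0 0 0 0 0 0 0.3",
)

```text
clock: 9.95
position: [0.7003, -0.1379, 0.0329]
ee_rot: [0.709, 0.009, 0.705, -0.01]
contact_force: [-0.1, 0.1, 1.1]
width: 0.0559
```

Run:
```python
from h import *
print(cur(),manip.get_state()['width'])
plan(*cur(),[(.6969,-.1283,.002,88.6)])
```

```text
(array([ 0.70028453, -0.13791158,  0.03285799]), np.float64(88.43038372647348)) 0.05594369723400347
rot -0.001 (1 rows) shift [ 0.309  0.095 -0.036] rows 1
```

Emit:
arm_command(
  series="0 0.09 -0.02 0 0 0 0.3; 0 0 0 0 0 0 0.3; 0.15 0 0 0 0 0 0.3; 0.12 0 0 0 0 0 0.3; 0 0 0 0 0 0 0.3; 0 0 0 0 0 0 0.3",
)

```text
clock: 10.45
position: [0.696, -0.128, 0.0028]
ee_rot: [0.706, 0.01, 0.708, -0.009]
contact_force: [-1.3, -0.9, -0.2]
width: 0.0553
```

Run:
```python
from h import *
for i in range(4):
    print(cur(),manip.get_state()['width']); get_image('top')
```

```text
(array([ 0.69601074, -0.12800338,  0.00278439]), np.float64(88.43860417255225)) 0.05534893057351004
(array([ 0.69663757, -0.12823656,  0.0033659 ]), np.float64(88.43284214665587)) 0.055451659174373044
(array([ 0.69705717, -0.12842306,  0.00376926]), np.float64(88.42916230221385)) 0.05559823359508998
(array([ 0.69721552, -0.12849085,  0.00392185]), np.float64(88.42722131781986)) 0.05558420945489642
```

Emit:
arm_command(
  series="0 0 0 0 0 0 -1; 0 0 0 0 0 0 -1; 0 0 0 0 0 0 -1; 0 0 0 0 0 0 -1; 0 0 0 0 0 0 -1",
)

```text
clock: 11.07
position: [0.6972, -0.1286, 0.0039]
ee_rot: [0.707, 0.01, 0.707, -0.01]
contact_force: [-0.4, 0.0, 3.7]
width: 0.0367
```

Emit:
arm_command(
  series="-0.2 0 0 0 0 0 -1; -0.35 0 0 0 0 0 -1; -0.4 0 0 0 0 0 -1; -0.4 0 0 0 0 0 -1; -0.4 0 0 0 0 0 -1; -0.2 0 0 0.01 0 0 -1; 0 0.355 -0.125 0 0 0 -1; 0 0.355 -0.125 0 0 0 -1; 0 0.355 -0.125 0 0 0 -1; 0 0.355 -0.125 0 0 0 -1; 0 0 0 0 0 0 -1; 0 0 0 0 0 0 -1",
)

```text
clock: 12.07
position: [0.654, 0.0185, 0.1979]
ee_rot: [0.706, 0.02, 0.707, -0.02]
contact_force: [0.6, -0.4, -1.4]
width: 0.0361
```

Run:
```python
from h import *
print(cur(),manip.get_state()['width'])
C=tr(-.01,-.055)
plan(*cur(),[(*C,.2,86.6),(*C,.099,86.6)])
```

```text
(array([0.65401975, 0.01845344, 0.19794106]), np.float64(86.82708010459977)) 0.03614996424785742
rot 0.001 (1 rows) shift [-0.021  1.849 -0.628] rows 5
rot -0.000 (0 rows) shift [1.01 0.   0.  ] rows 3
```

Emit:
arm_command(
  series="0 0.37 -0.126 0 0 0 -1; 0 0.37 -0.126 0 0 0 -1; 0 0.37 -0.126 0 0 0 -1; 0 0.37 -0.126 0 0 0 -1; 0 0.37 -0.126 0 0 0 -1; 0 0 0 0 0 0 -1; 0.35 0 0 0 0 0 -1; 0.35 0 0 0 0 0 -1; 0.2 0 0 0 0 0 -1; 0.09 0 0 0 0 0 -1; 0 0 0 0 0 0 -1; 0 0 0 0 0 0 -1",
)

```text
clock: 13.07
position: [0.6043, 0.2039, 0.0997]
ee_rot: [0.707, 0.021, 0.706, -0.021]
contact_force: [0.2, -0.7, -2.0]
width: 0.0365
```

Emit:
arm_command(
  series="0 0 0 0 0 0 0.2; 0 0 0 0 0 0 0.2; 0 0 0 0 0 0 0.2; 0 0 0 0 0 0 0.2; -0.2 0 0 0 0 0 0.3; -0.4 0 0 0 0 0 0.3; -0.4 0 0 0 0 0 0.3; 0 0 0 -0.038 0 0 0.3; 0 0 0 -0.038 0 0 0.3; 0 0 0 -0.038 0 0 0.3; 0 0 0 -0.038 0 0 0.3; 0 0 0 0 0 0 0.3",
)

```text
clock: 14.07
position: [0.6032, 0.2048, 0.2]
ee_rot: [0.692, -0.148, 0.691, 0.148]
contact_force: [-0.3, -0.1, -0.1]
width: 0.0555
```

Run:
```python
from h import *
print(cur(),manip.get_state()['width'])
plan(*cur(),[(.6632,-.2285,.2,114.5),(.6632,-.2285,.003,114.5)])
```

```text
(array([0.60318076, 0.20477823, 0.20003464]), np.float64(114.10364002236555)) 0.05553896994550906
rot -0.002 (1 rows) shift [ 0.    -4.192 -1.251] rows 11
rot -0.000 (0 rows) shift [1.97 0.   0.  ] rows 5
```

Emit:
arm_command(
  series="0 -0.38 -0.114 0 0 0 0.3; 0 -0.38 -0.114 0 0 0 0.3; 0 -0.38 -0.114 0 0 0 0.3; 0 -0.38 -0.114 0 0 0 0.3; 0 -0.38 -0.114 0 0 0 0.3; 0 -0.38 -0.114 0 0 0 0.3; 0 -0.38 -0.114 0 0 0 0.3; 0 -0.38 -0.114 0 0 0 0.3; 0 -0.38 -0.114 0 0 0 0.3; 0 -0.38 -0.114 0 0 0 0.3; 0 -0.39 -0.114 0 0 0 0.3",
)

```text
clock: 14.98
position: [0.6588, -0.2309, 0.1997]
ee_rot: [0.692, -0.146, 0.692, 0.146]
contact_force: [1.0, 0.2, 0.4]
width: 0.0556
```

Emit:
arm_command(
  series="0.4 0 0 0 0 0 0.3; 0.4 0 0 0 0 0 0.3; 0.4 0 0 0 0 0 0.3; 0.4 0 0 0 0 0 0.3; 0 0 0 0 0 0 0.3; 0 0 0 0 0 0 0.3; 0 0 0 0 0 0 0.3",
)

```text
clock: 15.57
position: [0.6606, -0.2297, 0.0415]
ee_rot: [0.693, -0.147, 0.691, 0.146]
contact_force: [0.3, 0.2, 0.3]
width: 0.0554
```

Run:
```python
from h import *
print(cur(),manip.get_state()['width'])
plan(*cur(),[(.6632,-.2285,.003,114.5)])
```

```text
(array([ 0.66059176, -0.22973493,  0.04152999]), np.float64(113.92668166096725)) 0.0554234774706877
rot -0.003 (1 rows) shift [0.385 0.    0.029] rows 1
```

Emit:
arm_command(
  series="0.2 0 0.02 0 0 0 0.3; 0.18 0 0 0 0 0 0.3; 0 0 0 0 0 0 0.3; 0 0 0 0 0 0 0.3; 0 0 0 0 0 0 -1; 0 0 0 0 0 0 -1; 0 0 0 0 0 0 -1; 0 0 0 0 0 0 -1; 0 0 0 0 0 0 -1",
)

```text
clock: 16.32
position: [0.6626, -0.2291, 0.0043]
ee_rot: [0.693, -0.148, 0.69, 0.146]
contact_force: [-0.1, 0.1, 6.6]
width: 0.0366
```

Emit:
arm_command(
  series="-0.2 0 0 0 0 0 -1; -0.35 0 0 0 0 0 -1; -0.4 0 0 0 0 0 -1; -0.4 0 0 0 0 0 -1; -0.4 0 0 0 0 0 -1; -0.2 0 0 0.038 0 0 -1; 0 0 0 0.038 0 0 -1; 0 0 0 0.038 0 0 -1; 0 0 0 0.038 0 0 -1; 0 0 0 0 0 0 -1; 0 0 0 0 0 0 -1",
)

```text
clock: 17.23
position: [0.6606, -0.2283, 0.1968]
ee_rot: [0.707, 0.02, 0.707, -0.02]
contact_force: [-0.1, -0.9, -0.6]
width: 0.0365
```

Run:
```python
from h import *
print(cur(),manip.get_state()['width'])
D=tr(-.06,0)
plan(*cur(),[(*D,.2,86.6),(*D,.099,86.6)])
```

```text
(array([ 0.6606452, -0.2282664,  0.1968056]), np.float64(86.7956339238004)) 0.036504680655651676
rot 0.001 (1 rows) shift [-0.032  3.808 -1.391] rows 10
rot -0.000 (0 rows) shift [1.01 0.   0.  ] rows 3
```

Emit:
arm_command(
  series="0 0.38 -0.139 0 0 0 -1; 0 0.38 -0.139 0 0 0 -1; 0 0.38 -0.139 0 0 0 -1; 0 0.38 -0.139 0 0 0 -1; 0 0.38 -0.139 0 0 0 -1; 0 0.38 -0.139 0 0 0 -1; 0 0.38 -0.139 0 0 0 -1; 0 0.38 -0.139 0 0 0 -1; 0 0.38 -0.139 0 0 0 -1; 0 0.38 -0.139 0 0 0 -1; 0 0 0 0 0 0 -1",
)

```text
clock: 18.15
position: [0.5412, 0.1662, 0.1967]
ee_rot: [0.706, 0.02, 0.708, -0.016]
contact_force: [0.4, -0.9, -0.6]
width: 0.0362
```

Emit:
arm_command(
  series="0.35 0 0 0 0 0 -1; 0.35 0 0 0 0 0 -1; 0.2 0 0 0 0 0 -1; 0.08 0 0 0 0 0 -1; 0 0 0 0 0 0 -1; 0 0 0 0 0 0 -1",
)

```text
clock: 18.65
position: [0.5453, 0.1592, 0.0991]
ee_rot: [0.707, 0.021, 0.706, -0.02]
contact_force: [0.2, -0.3, -1.5]
width: 0.0366
```

Emit:
arm_command(
  series="0 0 0 0 0 0 0.2; 0 0 0 0 0 0 0.2; 0 0 0 0 0 0 0.2; 0 0 0 0 0 0 0.2; -0.2 0 0 0 0 0 0.2; -0.4 0 0 0 0 0 0.2; -0.4 0 0 0 0 0 0.2; 0 0 0 0 0 0 0.2; 0 -0.4 0 0 0 0 0; 0 -0.4 0 0 0 0 0; 0 -0.4 0 0 0 0 0; 0 0 0 0 0 0 0",
)

```text
clock: 19.65
position: [0.5371, 0.0331, 0.1988]
ee_rot: [0.707, 0.021, 0.706, -0.024]
contact_force: [0.4, 0.6, -0.3]
width: 0.0426
```

Run:
```python
from h import *
print(cur(),manip.get_state()['width'])
snap('side','s2',crop=(160,130,420,350),s=2.8)
```

```text
(array([0.53707657, 0.0330917 , 0.19884296]), np.float64(86.35806691027688)) 0.04257616797857501
```

View pics/s2.png

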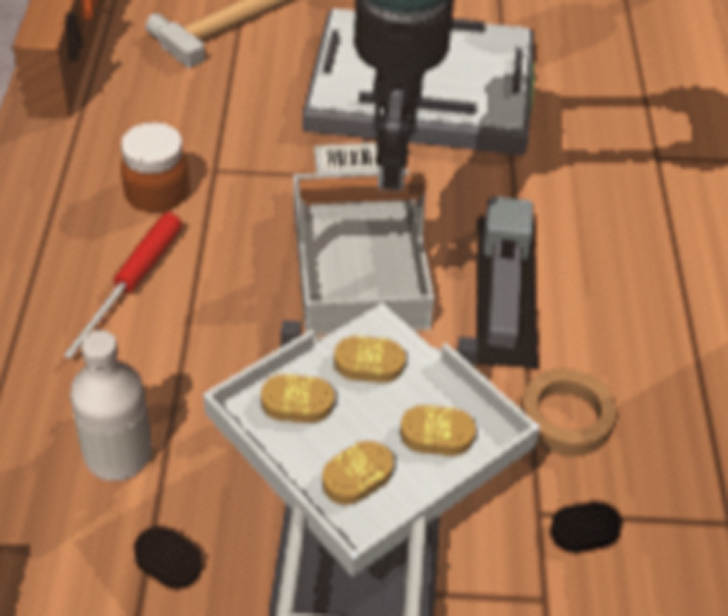

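All four castings lie flat on the tray, at (370,357), (298,397), (438,429) and (358,471). The pan is next.

Run:
```python
from h import *
show(dict(p1=(218,348,.045),p2=(470,320,.045),p3=(494,487,.045),p4=(240,517,.045)),off=(220,110),s=3.5)
plan(*cur(),[(.5605,-.046,.199,97.7),(.5605,-.046,.087,97.7),(.5605,-.046,.1,97.7),(.5372,.0404,.1,86.6)])
```

```text
p1 [0.6089 0.0504]
p2 [ 0.6312 -0.1262]
p3 [ 0.5146 -0.1425]
p4 [0.4913 0.0332]
rot -0.063 (2 rows) shift [-0.002 -0.846  0.12 ] rows 3
rot -0.000 (0 rows) shift [1.12 0.   0.  ] rows 3
rot -0.000 (0 rows) shift [-0.13  0.    0.  ] rows 1
rot 0.062 (2 rows) shift [-0.     0.849 -0.284] rows 3
```

Emit:
arm_command(
  series="0 0 0 -0.031 0 0 0.1; 0 0 0 -0.031 0 0 0.1; 0 -0.29 0.04 0 0 0 0.1; 0 -0.29 0.04 0 0 0 0.1; 0 -0.29 0.04 0 0 0 0.1; 0 0 0 0 0 0 0.1; 0 0 0 0 0 0 0.1; 0 0 0 0 0 0 0.1",
)

```text
clock: 20.37
position: [0.5608, -0.044, 0.1982]
ee_rot: [0.705, -0.048, 0.706, 0.049]
contact_force: [-0.4, -0.0, -0.6]
width: 0.0471
```

Run:
```python
from h import *
print(cur(),manip.get_state()['width'])
plan(*cur(),[(.5605,-.046,.087,97.7)])
```

```text
(array([ 0.5607799, -0.0439518,  0.1981997]), np.float64(97.80109641759503)) 0.04711246022092005
rot 0.001 (1 rows) shift [ 1.112 -0.02  -0.006] rows 3
```

Emit:
arm_command(
  series="0.38 -0.02 0 0 0 0 0.1; 0.38 0 0 0 0 0 0.1; 0.25 0 0 0 0 0 0.1; 0.1 0 0 0 0 0 0.1; 0 0 0 0 0 0 0.1; 0 0 0 0 0 0 -1; 0 0 0 0 0 0 -1; 0 0 0 0 0 0 -1; 0 0 0 0 0 0 -1; 0 0 0 0 0 0 -1; 0 0 0 0 0 0 -1",
  squeeze=90,
)

```text
clock: 21.28
position: [0.5628, -0.0466, 0.0897]
ee_rot: [0.707, -0.048, 0.704, 0.048]
contact_force: [-0.3, 3.7, 6.9]
width: 0.0127
```

Emit:
arm_command(
  series="-0.08 0 0 0 0 0 -1; -0.07 0 0 0.016 0 0 -1; 0 0 0 0.016 0 0 -1; 0 0 0 0.016 0 0 -1; 0 0 0 0.014 0 0 -1; 0 0 0 0 0 0 -1; 0 0 0 0 0 0 -1",
)

```text
clock: 21.87
position: [0.561, -0.0474, 0.1025]
ee_rot: [0.707, 0.02, 0.707, -0.021]
contact_force: [-0.5, 0.5, -3.3]
width: 0.0123
```

Run:
```python
from h import *
print(cur(),manip.get_state()['width'])
plan(*cur(),[(.5372,.0404,.1,86.6),(.5372,.0404,.087,86.6)])
```

```text
(array([ 0.56098726, -0.04735712,  0.10247235]), np.float64(86.6879904481493)) 0.012261927243163879
rot 0.000 (1 rows) shift [ 0.025  0.862 -0.289] rows 3
rot -0.000 (0 rows) shift [0.13 0.   0.  ] rows 1
```

Emit:
arm_command(
  series="0 0.17 -0.058 0 0 0 -1; 0 0.17 -0.058 0 0 0 -1; 0 0.17 -0.058 0 0 0 -1; 0 0.17 -0.058 0 0 0 -1; 0 0.17 -0.058 0 0 0 -1; 0 0 0 0 0 0 -1; 0.05 0 0 0 0 0 -1; 0.05 0 0 0 0 0 -1; 0.03 0 0 0 0 0 -1; 0 0 0 0 0 0 -1; 0 0 0 0 0 0 -1",
)

```text
clock: 22.78
position: [0.5372, 0.0388, 0.0898]
ee_rot: [0.707, 0.021, 0.707, -0.021]
contact_force: [-2.9, 0.1, 4.6]
width: 0.0125
```

Emit:
arm_command(
  series="0 0 0 0 0 0 -0.3; 0 0 0 0 0 0 -0.3; 0 0 0 0 0 0 -0.3; 0 0 0 0 0 0 -0.3; -0.2 0 0 0 0 0 -0.3; -0.4 0 0 0 0 0 -0.3; -0.4 0 0 0 0 0 -0.3; -0.3 0 0 0 0 0 -0.3; 0 0 0 0 0 0 -0.3; 0 0 0 0 0 0 -0.3",
)

```text
clock: 23.62
position: [0.5386, 0.0393, 0.2214]
ee_rot: [0.709, 0.021, 0.705, -0.021]
contact_force: [-0.6, -0.3, -1.0]
width: 0.03
```

Run:
```python
from h import *
print(cur(),manip.get_state()['width'])
```

```text
(array([0.53863212, 0.03930105, 0.22137491]), np.float64(86.6249293466513)) 0.030047203348849017
```

Run:
```python
from h import *
p,y=cur()
H=tr(.18,0)
plan(p,y,[(*H,.22,86.6),(*H,.078,86.6)])
print('arc, per .04 rad, units (tool x,y)')
a=.037+np.arange(0,.66,.04); P=.2722*np.c_[np.cos(a),np.sin(a)]; d=np.diff(P,axis=0)*10
print(np.round(np.c_[-d[:,1],d[:,0]],3).tolist())
```

```text
rot 0.000 (1 rows) shift [ 0.014  3.609 -0.012] rows 9
rot -0.000 (0 rows) shift [1.42 0.   0.  ] rows 4
arc, per .04 rad, units (tool x,y)
[[-0.109, -0.006], [-0.108, -0.011], [-0.108, -0.015], [-0.107, -0.019], [-0.106, -0.023], [-0.105, -0.028], [-0.104, -0.032], [-0.103, -0.036], [-0.101, -0.04], [-0.1, -0.044], [-0.098, -0.048], [-0.096, -0.052], [-0.094, -0.056], [-0.091, -0.059], [-0.089, -0.063], [-0.086, -0.066]]
```

Emit:
arm_command(
  series="0 0.4 0 0 0 0 0; 0 0.4 0 0 0 0 0; 0 0.4 0 0 0 0 0; 0 0.4 0 0 0 0 0; 0 0.4 0 0 0 0 0; 0 0.4 0 0 0 0 0; 0 0.4 0 0 0 0 0; 0 0.4 0 0 0 0 0; 0 0.4 0 0 0 0 0; 0 0 0 0 0 0 0; 0 0 0 0 0 0 0; 0 0 0 0 0 0 0",
)

```text
clock: 24.62
position: [0.5576, 0.3982, 0.2171]
ee_rot: [0.706, 0.02, 0.708, -0.022]
contact_force: [0.8, -0.1, -0.3]
width: 0.0432
```

Run:
```python
from h import *
p,y=cur();print(p,y)
H=tr(.18,0)
plan(p,y,[(*H,.078,86.6)])
snap('side','s3',crop=(160,130,420,350),s=2.8)
```

```text
[0.55759008 0.39818734 0.21706759] 86.66747010883888
rot 0.000 (1 rows) shift [1.391 0.015 0.011] rows 4
```

View pics/s3.png

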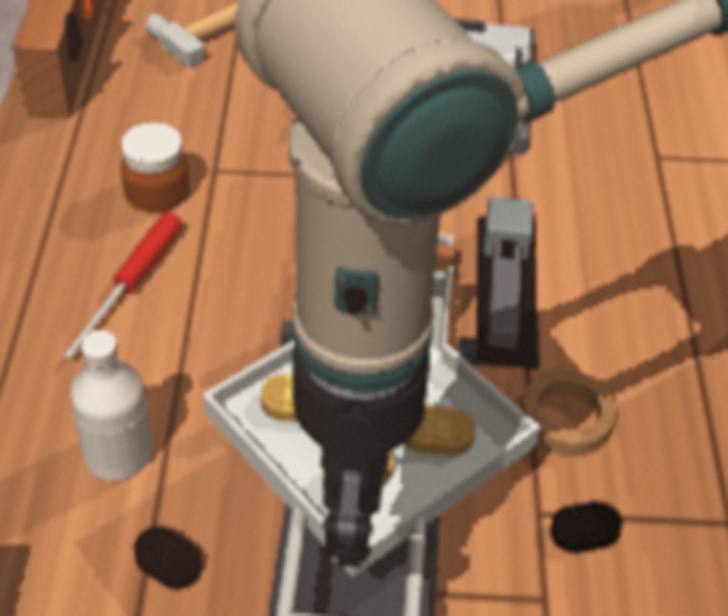

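The side view is hidden by the arm, so I'll check the pan from the top camera before lifting.

Emit:
arm_command(
  series="0.4 0.015 0.01 0 0 0 0; 0.4 0 0 0 0 0 0; 0.3 0 0 0 0 0 0; 0.2 0 0 0 0 0 0; 0.09 0 0 0 0 0 0; 0 0 0 0 0 0 0; 0 0 0 0 0 0 0",
)

```text
clock: 25.25
position: [0.5602, 0.3994, 0.081]
ee_rot: [0.707, 0.021, 0.707, -0.021]
contact_force: [0.6, -0.3, 0.4]
width: 0.0428
```

Run:
```python
from h import *
p,y=cur();print(p,y)
snap('top','t2',crop=(110,140,390,330),s=2.8)
```

```text
[0.56024047 0.3994422  0.08102936] 86.5509448486833
```

View pics/t2.png

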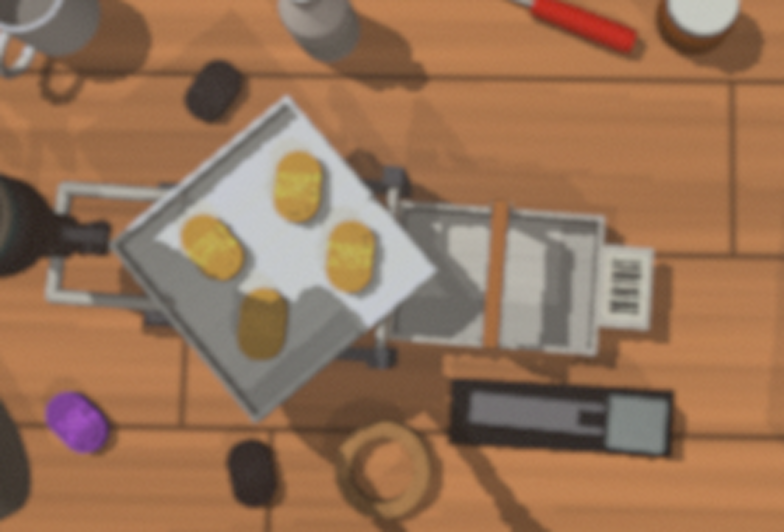

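The pan sits square under the spout (rim from about (395,200) to (600,350)), its label faces away from the tray, and the fingers straddle the handle bar. Next I'll grip the bar and raise slowly.

Emit:
arm_command(
  series="0 0 0 0 0 0 -1; 0 0 0 0 0 0 -1; 0 0 0 0 0 0 -1; 0 0 0 0 0 0 -1; 0 0 0 0 0 0 -1; 0 0 0 0 0 0 -1",
  squeeze=60,
)

```text
clock: 25.8
position: [0.5606, 0.402, 0.0824]
ee_rot: [0.708, 0.022, 0.706, -0.019]
contact_force: [-0.4, 3.7, 5.1]
width: 0.0095
```

Emit:
arm_command(
  series="-0.055 -0.003 0 0 0 0 -1; -0.055 -0.003 0 0 0 0 -1; -0.054 -0.006 0 0 0 0 -1; -0.054 -0.006 0 0 0 0 -1; -0.054 -0.008 0 0 0 0 -1; -0.054 -0.008 0 0 0 0 -1; -0.054 -0.009 0 0 0 0 -1; -0.054 -0.009 0 0 0 0 -1; -0.053 -0.012 0 0 0 0 -1; -0.053 -0.012 0 0 0 0 -1; 0 0 0 0 0 0 -1; 0 0 0 0 0 0 -1",
)

```text
clock: 26.8
position: [0.5601, 0.3952, 0.1349]
ee_rot: [0.708, 0.023, 0.706, -0.019]
contact_force: [1.7, 6.9, -1.9]
width: 0.0094
```

Emit:
arm_command(
  series="0 0 0 0 0 0 -1; 0 0 0 0 0 0 -1; 0 0 0 0 0 0 -1; 0 0 0 0 0 0 -1; 0 0 0 0 0 0 -1; 0 0 0 0 0 0 -1",
)

```text
clock: 27.3
position: [0.5601, 0.3953, 0.1347]
ee_rot: [0.708, 0.023, 0.706, -0.019]
contact_force: [2.0, 6.9, 0.0]
width: 0.0094
```

Run:
```python
from h import *
p,y=cur();print(p,y,manip.get_state()['width'])
snap('top','t3',crop=(110,140,390,330),s=2.8)
```

```text
[0.56014549 0.39528309 0.13467762] 86.62651300606653 0.009402692350148635
```

View pics/t3.png

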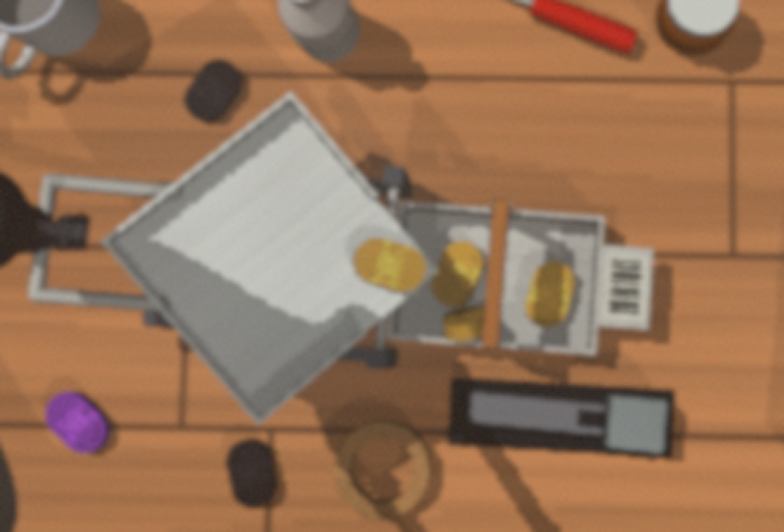

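Three castings are already in the pan, at (460,270), (465,322) and (550,293). The fourth is at (390,262), about to leave. I'll pause, then raise further.

Emit:
arm_command(
  series="0 0 0 0 0 0 -1; 0 0 0 0 0 0 -1; 0 0 0 0 0 0 -1; 0 0 0 0 0 0 -1; -0.105 -0.028 0 0 0 0 -1; -0.104 -0.032 0 0 0 0 -1; -0.103 -0.036 0 0 0 0 -1; -0.101 -0.04 0 0 0 0 -1; -0.1 -0.044 0 0 0 0 -1; -0.098 -0.048 0 0 0 0 -1; -0.096 -0.052 0 0 0 0 -1; -0.094 -0.056 0 0 0 0 -1",
)

```text
clock: 28.35
position: [0.5582, 0.363, 0.216]
ee_rot: [0.708, 0.024, 0.706, -0.018]
contact_force: [2.7, 7.7, 1.3]
width: 0.0096
```

Emit:
arm_command(
  series="0 0 0 0 0 0 -1; 0 0 0 0 0 0 -1; 0 0 0 0 0 0 -1; 0 0 0 0 0 0 -1; 0 0 0 0 0 0 -1; 0 0 0 0 0 0 -1",
)

```text
clock: 28.85
position: [0.5582, 0.363, 0.2161]
ee_rot: [0.708, 0.024, 0.705, -0.018]
contact_force: [0.4, 8.3, 3.2]
width: 0.0097
```

Run:
```python
from h import *
p,y=cur();print(p,y,manip.get_state()['width'])
snap('top','t4',crop=(110,140,390,330),s=2.8)
```

```text
[0.55823278 0.36299957 0.2161174 ] 86.65998182620251 0.009707290325648793
```

View pics/t4.png

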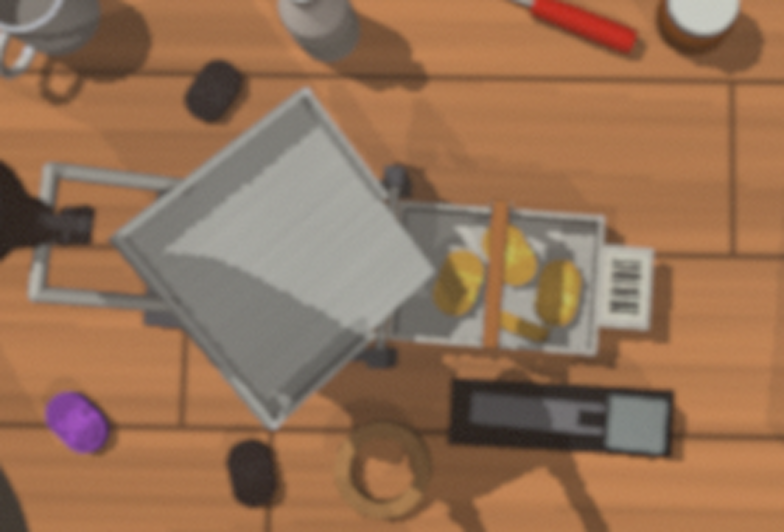

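All four are in the pan, at (460,283), (510,253), (560,293) and (523,325), and the tray is empty. I'll lower it by reversing the arc.

Emit:
arm_command(
  series="0.094 0.056 0 0 0 0 -1; 0.096 0.052 0 0 0 0 -1; 0.098 0.048 0 0 0 0 -1; 0.1 0.044 0 0 0 0 -1; 0.101 0.04 0 0 0 0 -1; 0.103 0.036 0 0 0 0 -1; 0.104 0.032 0 0 0 0 -1; 0.105 0.028 0 0 0 0 -1; 0.106 0.024 0 0 0 0 -1; 0.107 0.019 0 0 0 0 -1; 0.108 0.015 0 0 0 0 -1; 0.108 0.011 0 0 0 0 -1",
)

```text
clock: 29.9
position: [0.5605, 0.4014, 0.0915]
ee_rot: [0.708, 0.022, 0.706, -0.02]
contact_force: [1.4, 4.2, 0.7]
width: 0.0095
```

Emit:
arm_command(
  series="0.055 0.003 0 0 0 0 -1; 0.055 0.003 0 0 0 0 -1; 0.02 0 0 0 0 0 -1; 0 0 0 0 0 0 -1; 0 0 0 0 0 0 -1",
)

```text
clock: 30.32
position: [0.5606, 0.402, 0.0825]
ee_rot: [0.708, 0.022, 0.705, -0.019]
contact_force: [-2.3, 2.8, 14.4]
width: 0.0095
```

Emit:
arm_command(
  series="0 0 0 0 0 0 0; 0 0 0 0 0 0 0; 0 0 0 0 0 0 0; 0 0 0 0 0 0 0; 0 0 0 0 0 0 0; -0.3 0 0 0 0 0 0; -0.4 0 0 0 0 0 0; -0.4 0 0 0 0 0 0; -0.3 0 0 0 0 0 0; 0 0 0 0 0 0 0",
)

```text
clock: 31.15
position: [0.5629, 0.4019, 0.2265]
ee_rot: [0.711, 0.023, 0.703, -0.018]
contact_force: [0.2, 0.1, -0.1]
width: 0.0426
```

Run:
```python
from h import *
p,y=cur();print(p,y,manip.get_state()['width'])
snap('top','t5',crop=(220,120,500,330),s=2.8)
# pan pose from t4
show(dict(p2=(604,216,.045),p3=(594,354,.045),g1=(499,203,.114),g2=(491,346,.114),l=(627,286,.046)),off=(110,140),s=2.8)
plan(p,y,[(.5372,.03,.22,86.6)])
```

```text
[0.56285541 0.40188667 0.22647535] 86.62391048810305 0.042590740861590155
p2 [ 0.5914 -0.0562]
p3 [ 0.4716 -0.0482]
g1 [0.5939 0.0351]
g2 [0.4779 0.0398]
l [ 0.5306 -0.0764]
rot 0.000 (1 rows) shift [ 0.065 -3.728 -0.036] rows 10
```

View pics/t5.png

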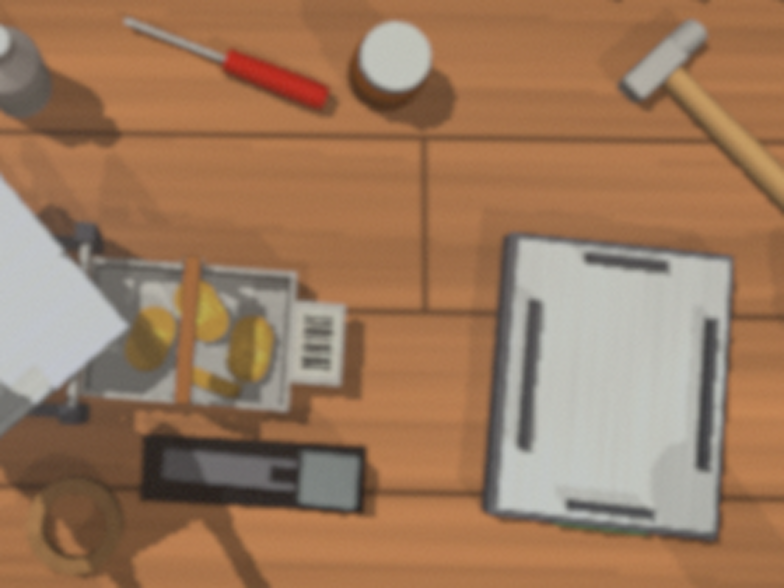

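The tray is down, all four castings are in the pan, and the driver, jar and reader are unmoved. The scale plate's stops are at (627,263), (610,509), (530,375) and (707,394). I'll now fetch the pan.

Emit:
arm_command(
  series="0 -0.363 -0.004 0 0 0 -0.1; 0 -0.363 -0.004 0 0 0 -0.1; 0 -0.363 -0.004 0 0 0 -0.1; 0 -0.363 -0.004 0 0 0 -0.1; 0 -0.363 -0.004 0 0 0 -0.1; 0 -0.363 -0.004 0 0 0 -0.1; 0 -0.363 -0.004 0 0 0 -0.1; 0 -0.363 -0.004 0 0 0 -0.1; 0 -0.363 -0.004 0 0 0 -0.1; 0 -0.363 -0.004 0 0 0 -0.1; 0 0 0 0 0 0 -0.1; 0 0 0 0 0 0 -0.1",
)

```text
clock: 32.2
position: [0.5331, 0.0363, 0.2168]
ee_rot: [0.706, 0.022, 0.708, -0.022]
contact_force: [0.6, 0.6, -0.4]
width: 0.0382
```

Run:
```python
from h import *
p,y=cur();print(p,y,manip.get_state()['width'])
show(dict(st1=(627,263,.048),st3=(610,509,.048),st4=(530,375,.048),st2=(707,394,.048)),off=(220,120),s=2.8)
plan(p,y,[(.5367,.038,.087,86.6)])
```

```text
[0.53310047 0.03627184 0.21677003] 86.39974848206151 0.038222273344123
st1 [ 0.6031 -0.344 ]
st3 [ 0.3924 -0.3238]
st4 [ 0.5048 -0.258 ]
st2 [ 0.4908 -0.4095]
rot -0.001 (1 rows) shift [1.298 0.019 0.035] rows 4
```

Emit:
arm_command(
  series="0.4 0.02 0.03 0 0 0 -0.1; 0.4 0 0 0 0 0 -0.1; 0.3 0 0 0 0 0 -0.1; 0.2 0 0 0 0 0 -0.1; 0 0 0 0 0 0 -0.1; 0 0 0 0 0 0 -0.1; 0 0 0 0 0 0 -1; 0 0 0 0 0 0 -1; 0 0 0 0 0 0 -1; 0 0 0 0 0 0 -1; 0 0 0 0 0 0 -1; 0 0 0 0 0 0 -1",
  squeeze=110,
)

```text
clock: 33.2
position: [0.5387, 0.0398, 0.0903]
ee_rot: [0.708, 0.021, 0.705, -0.021]
contact_force: [-1.2, -1.2, 6.4]
width: 0.012
```

Emit:
arm_command(
  series="-0.08 0 0 0 0 0 -1; -0.08 0 0 0 0 0 -1; -0.02 -0.12 0 0 0 0 -1; 0 -0.2 0 0 0 0 -1; 0 -0.2 0 0 0 0 -1; 0 -0.2 0 0 0 0 -1; 0 -0.2 0 0 0 0 -1; -0.12 -0.18 0 0 0 0 -1; -0.2 -0.15 0 0 0 0 -1; -0.25 -0.1 0 0 0 0 -1; -0.25 -0.1 0 0 0 0 -1; -0.15 -0.1 0 0 0 0 -1",
)

```text
clock: 34.2
position: [0.5282, -0.1165, 0.2054]
ee_rot: [0.707, 0.021, 0.706, -0.021]
contact_force: [2.5, -1.0, -7.5]
width: 0.012
```

Emit:
arm_command(
  series="0 0 0 0 0 0 -1; 0 0 0 0 0 0 -1",
)

```text
clock: 34.37
position: [0.5279, -0.1156, 0.2033]
ee_rot: [0.707, 0.021, 0.707, -0.021]
contact_force: [-0.4, 0.8, -8.7]
width: 0.012
```

Run:
```python
from h import *
p,y=cur();print(p,y,manip.get_state()['width'],manip.get_state()['contact_force'],manip.get_state()['qpos'])
plan(p,y,[(.4978,-.3338,p[2],-5.4),(.4978,-.3338,.124,-5.4)])
```

```text
[ 0.52787532 -0.11555835  0.20330559] 86.53280851401809 0.012046618349864804 [-0.37571723  0.83967264 -8.69758511] [-3.44551078e-01  2.41323747e-01  1.62505891e+00  3.90039022e-04
  1.27480019e+00 -1.85494713e+00]
rot 0.511 (13 rows) shift [-0.    -0.094  2.201] rows 6
rot -0.000 (0 rows) shift [ 0.793  0.    -0.   ] rows 2
```

Emit:
arm_command(
  series="0 0 0 0.014 0 0 -1; 0 0 0 0.028 0 0 -1; 0 0 0 0.028 0 0 -1; 0 0 0 0.028 0 0 -1; 0 0 0 0.028 0 0 -1; 0 0 0 0.028 0 0 -1; 0 0 0 0.028 0 0 -1; 0 0 0 0.028 0 0 -1; 0 0 0 0.028 0 0 -1; 0 0 0 0.028 0 0 -1; 0 0 0 0.028 0 0 -1; 0 0 0 0.028 0 0 -1",
)

```text
clock: 35.37
position: [0.5263, -0.1134, 0.2006]
ee_rot: [0.605, 0.362, 0.61, -0.362]
contact_force: [0.5, 0.3, -7.3]
width: 0.012
```

Emit:
arm_command(
  series="0 0 0 0.028 0 0 -1; 0 0 0 0.028 0 0 -1; 0 0 0 0.028 0 0 -1; 0 0 0 0.028 0 0 -1; 0 0 0 0.028 0 0 -1; 0 0 0 0.028 0 0 -1; 0 0 0 0.021 0 0 -1; 0 0 0 0 0 0 -1",
)

```text
clock: 36.03
position: [0.5264, -0.1136, 0.2008]
ee_rot: [-0.474, -0.522, -0.478, 0.524]
contact_force: [1.1, 0.6, -8.7]
width: 0.0118
```

Emit:
arm_command(
  series="0 0 0.1 0 0 0 -1; 0 -0.01 0.2 0 0 0 -1; 0 -0.01 0.2 0 0 0 -1; 0 -0.01 0.2 0 0 0 -1; 0 -0.01 0.2 0 0 0 -1; 0 -0.01 0.2 0 0 0 -1; 0 -0.01 0.2 0 0 0 -1; 0 -0.01 0.2 0 0 0 -1; 0 -0.01 0.2 0 0 0 -1; 0 -0.01 0.2 0 0 0 -1; 0 -0.01 0.2 0 0 0 -1; 0 0 0.1 0 0 0 -1",
)

```text
clock: 37.03
position: [0.4965, -0.3361, 0.2022]
ee_rot: [-0.476, -0.522, -0.476, 0.524]
contact_force: [0.1, -0.7, -9.1]
width: 0.0118
```

Emit:
arm_command(
  series="0 0 0 0 0 0 -1; 0 0 0 0 0 0 -1; 0 0 0 0 0 0 -1",
)

```text
clock: 37.28
position: [0.4974, -0.3315, 0.2028]
ee_rot: [0.475, 0.523, 0.477, -0.522]
contact_force: [0.5, -0.1, -8.5]
width: 0.0119
```

Run:
```python
from h import *
p,y=cur();print(p,y,manip.get_state()['width'],manip.get_state()['contact_force'])
plan(p,y,[(.4978,-.3338,.14,-5.4)])
snap('top','t6',crop=(300,140,500,320),s=3.3)
```

```text
[ 0.49741533 -0.33148922  0.20276118] -5.314141825736942 0.011868106854701061 [ 0.54001968 -0.09078346 -8.45275705]
rot 0.000 (1 rows) shift [0.628 0.006 0.023] rows 2
```

View pics/t6.png

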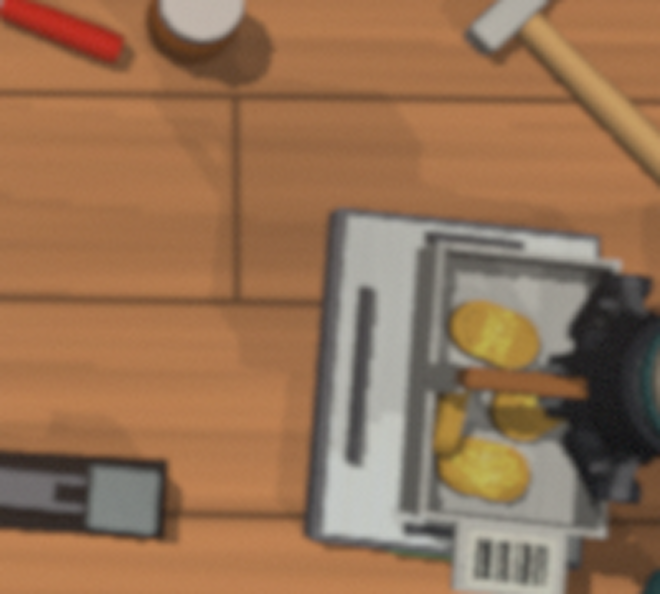

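Pan held level over the scale with all four castings inside. I'll lower it.

Emit:
arm_command(
  series="0.15 0.003 0.02 0 0 0 -1; 0.2 0.003 0.02 0 0 0 -1; 0.15 0 0 0 0 0 -1; 0.1 0 0 0 0 0 -1; 0.07 0 0 0 0 0 -1; 0.04 0 0 0 0 0 -1; 0.03 0 0 0 0 0 -1; 0.03 0 0 0 0 0 -1; 0 0 0 0 0 0 -1; 0 0 0 0 0 0 -1; 0 0 0 0 0 0 -1",
)

```text
clock: 38.25
position: [0.4981, -0.3373, 0.1269]
ee_rot: [0.476, 0.523, 0.476, -0.523]
contact_force: [-0.4, 0.3, -8.0]
width: 0.0118
```

Run:
```python
from h import *
p,y=cur();print(p,y,manip.get_state()['width'],manip.get_state()['contact_force'])
```

```text
[ 0.49811261 -0.33726467  0.12693087] -5.3598540627677655 0.011757031329368155 [-0.37440934  0.28182767 -7.99453692]
```

Emit:
arm_command(
  series="0.02 0 -0.01 0 0 0 -1; 0.01 0 0 0 0 0 -1; 0 0 0 0 0 0 -1; 0 0 0 0 0 0 -1",
)

```text
clock: 38.58
position: [0.4984, -0.3372, 0.1264]
ee_rot: [-0.478, -0.523, -0.475, 0.523]
contact_force: [-1.8, 0.7, 6.3]
width: 0.0119
```

Emit:
arm_command(
  series="0 0 0 0 0 0 0; 0 0 0 0 0 0 0; 0 0 0 0 0 0 0; 0 0 0 0 0 0 0; 0 0 0 0 0 0 0; -0.2 0 0 0 0 0 0; -0.4 0 0 0 0 0 0; -0.4 0 0 0 0 0 0; -0.2 0 0 0 0 0 0; 0 0 0 0 0 0 0",
)

```text
clock: 39.42
position: [0.5005, -0.338, 0.2495]
ee_rot: [0.48, 0.523, 0.472, -0.522]
contact_force: [0.6, 0.3, 0.1]
width: 0.0426
```

Run:
```python
from h import *
p,y=cur();print(p,y,manip.get_state()['width'],manip.get_state()['contact_force'],manip.get_state()['qpos'])
plan(p,y,[(.414,-.018,.245,-2)])
```

```text
[ 0.50051721 -0.33803886  0.24945773] -5.342687824345127 0.04263618430846434 [0.61629951 0.25319714 0.05803503] [-7.09279515e-01  3.04319314e-01  1.41889036e+00  1.83481900e-04
  1.40676533e+00 -6.16029463e-01]
rot -0.019 (1 rows) shift [ 0.045 -0.976 -3.168] rows 9
```

Emit:
arm_command(
  series="0 0 0 -0.01 0 0 0.2; 0 -0.22 -0.305 0 0 0 0.2; 0 -0.22 -0.305 0 0 0 0.2; 0 -0.22 -0.305 0 0 0 0.2; 0 -0.22 -0.305 0 0 0 0.2; 0 -0.22 -0.305 0 0 0 0.2; 0 -0.22 -0.305 0 0 0 0.2; 0 -0.22 -0.305 0 0 0 0.2; 0 -0.22 -0.305 0 0 0 0.2; 0 -0.22 -0.305 0 0 0 0.2; 0 -0.22 -0.305 0 0 0 0.2; 0 0 0 0 0 0 0.2",
)

```text
clock: 40.42
position: [0.2919, -0.013, 0.2421]
ee_rot: [-0.483, -0.514, -0.488, 0.514]
contact_force: [-0.0, -0.5, -0.4]
width: 0.0512
```

Run:
```python
from h import *
p,y=cur();print(p,y)
snap('top','t7',crop=(240,160,500,330),s=3)
```

```text
[ 0.29188028 -0.01303596  0.2421195 ] -3.287564271490331
```

View pics/t7.png

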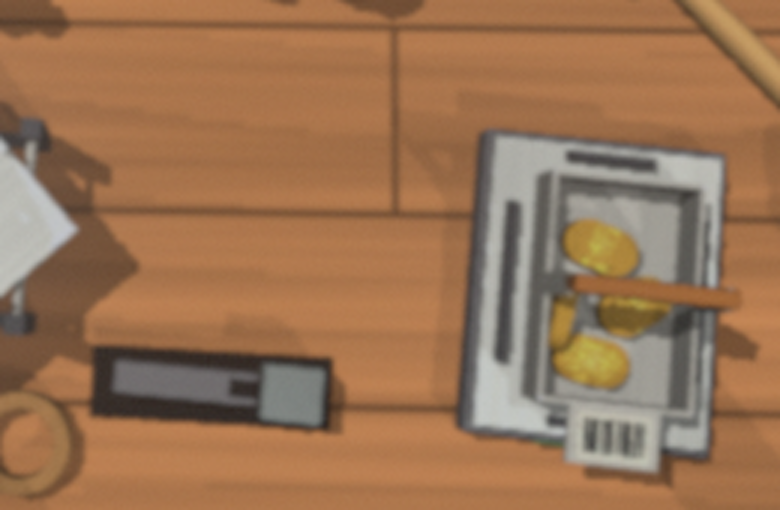

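The pan stands on the scale with four castings inside. Rim corners are about (553,172), (704,187), (693,424) and (536,408), the bar runs (572,283)–(738,298), and the label is at (614,437). The reader sits on its mat from (112,377) to (327,396).

Run:
```python
from h import *
show(dict(c1=(553,172,.081),c2=(704,187,.081),c3=(693,424,.081),c4=(536,408,.081),b1=(570,283,.15),b2=(739,298,.15),lab=(614,437,.082),st1=(611,160,.048),st4=(509,281,.048),
r1=(112,358,.03),r2=(112,394,.03),r5=(328,363,.044),r6=(323,428,.044),m1=(93,347,.004),m2=(331,358,.004),m3=(328,430,.004),m4=(92,415,.004)),off=(240,160),s=3)
p,y=cur();print(p,y)
plan(p,y,[(.4176,-.027,.24,-3.6),(.4176,-.027,.008,-3.6)])
```

```text
c1 [ 0.5906 -0.2858]
c2 [ 0.5805 -0.4037]
c3 [ 0.3977 -0.3888]
c4 [ 0.4079 -0.2687]
b1 [ 0.5029 -0.2746]
b2 [ 0.4939 -0.3961]
lab [ 0.387  -0.3276]
st1 [ 0.6046 -0.3434]
st4 [ 0.5054 -0.2589]
r1 [0.4385 0.06  ]
r2 [0.4096 0.0595]
r5 [ 0.4378 -0.1139]
r6 [ 0.3866 -0.1098]
m1 [0.4461 0.0769]
m2 [ 0.4401 -0.1218]
m3 [ 0.3811 -0.1192]
m4 [0.3902 0.0766]
[ 0.29469343 -0.01556973  0.24263177] -3.296306776595325
rot 0.002 (1 rows) shift [0.026 1.234 0.037] rows 4
rot -0.000 (0 rows) shift [ 2.32  0.   -0.  ] rows 6
```

Pan centre is about (0.496,-0.336) against the scale's (0.498,-0.334), so it is well centred. The reader is next.

Emit:
arm_command(
  series="0 0.3 0.01 0 0 0 0.2; 0 0.3 0.01 0 0 0 0.2; 0 0.3 0.01 0 0 0 0.2; 0 0.3 0 0 0 0 0.2; 0.4 0 0 0 0 0 0.2; 0.4 0 0 0 0 0 0.2; 0.4 0 0 0 0 0 0.2; 0.4 0 0 0 0 0 0.2; 0.2 0 0 0 0 0 0.2; 0 0 0 0 0 0 0.2; 0 0 0 0 0 0 0.2; 0 0 0 0 0 0 0.2",
)

```text
clock: 41.47
position: [0.4186, -0.0293, 0.0642]
ee_rot: [0.485, 0.516, 0.483, -0.515]
contact_force: [1.0, -0.5, 0.9]
width: 0.051
```

Run:
```python
from h import *
p,y=cur();print(p,y)
plan(p,y,[(.418,-.0265,.008,-3.8)])
```

```text
[ 0.41856276 -0.02927301  0.06419354] -3.5849665443469734
rot 0.001 (1 rows) shift [ 0.562 -0.007 -0.027] rows 2
```

Emit:
arm_command(
  series="0.2 0 -0.025 0 0 0 0.2; 0.2 0 0 0 0 0 0.2; 0.15 0 0 0 0 0 0.2; 0 0 0 0 0 0 0.2; 0 0 0 0 0 0 0.2; 0 0 0 0 0 0 -1; 0 0 0 0 0 0 -1; 0 0 0 0 0 0 -1; 0 0 0 0 0 0 -1; 0 0 0 0 0 0 -1; 0 0 0 0 0 0 -1",
  squeeze=70,
)

```text
clock: 42.38
position: [0.4187, -0.0263, 0.0102]
ee_rot: [0.485, 0.516, 0.483, -0.515]
contact_force: [0.3, -1.6, 7.2]
width: 0.0266
```

Run:
```python
from h import *
p,y=cur();print(p,y,manip.get_state()['width'],manip.get_state()['contact_force'])
# aim: reader heading psi=-93.9 deg, sight 45 deg down; window 0.10 from label
L=np.array([.3865,-.3265,.082]);psi=np.radians(-93.9);f=np.array([np.cos(psi),np.sin(psi),0])
w=L-.10*(f+[0,0,-1])/np.sqrt(2); o=w-.085*f-[0,0,.012]; print('reader origin',o)
r0=np.array([.418,-.0265,.004]); t=p+(o-r0); print('tcp',t)
plan(p,y,[(p[0],p[1],t[2],y),(*t,y)])
```

```text
[ 0.41865588 -0.02633448  0.01020043] -3.573785249766508 0.02658089487791378 [ 0.27693619 -1.55556771  7.22740849]
reader origin [ 0.39709071 -0.1711499   0.14071068]
tcp [ 0.39774658 -0.17098438  0.1469111 ]
rot -0.000 (0 rows) shift [-1.367  0.    -0.   ] rows 4
rot -0.000 (0 rows) shift [-0.    -0.119  1.457] rows 4
```

Emit:
arm_command(
  series="-0.1 0 0 0 0 0 -1; -0.3 0 0 0 0 0 -1; -0.35 0 0 0 0 0 -1; -0.35 0 0 0 0 0 -1; -0.27 0 0 0 0 0 -1; 0 -0.015 0.15 0 0 0 -1; 0 -0.025 0.3 0 0 0 -1; 0 -0.025 0.3 0 0 0 -1; 0 -0.025 0.3 0 0 0 -1; 0 -0.025 0.3 0 0 0 -1; 0 -0.005 0.11 0 0 0 -1; 0 0 0 0 0 0 -1",
)

```text
clock: 43.38
position: [0.3963, -0.1734, 0.1462]
ee_rot: [0.484, 0.516, 0.482, -0.516]
contact_force: [-0.3, 0.2, -1.9]
width: 0.0267
```

Emit:
arm_command(
  series="0 0 0 0 0 0 -1; 0 0 0 0 0 0 -1; 0 0 0 0 0 0 -1; 0 0 0 0 0 0 -1",
)

```text
clock: 43.72
position: [0.396, -0.1697, 0.1454]
ee_rot: [0.485, 0.515, 0.485, -0.515]
contact_force: [0.2, 0.0, -1.1]
width: 0.0264
```

Run:
```python
from h import *
p,y=cur();print(p,y,manip.get_state()['width'],manip.get_state()['contact_force'])
a=get_image('top')[170:330,320:470,::-1];b=get_image('side')[100:300,200:390,::-1]
f=lambda i:cv2.resize(i,(395,590 if 0 else int(395*i.shape[0]/i.shape[1])),interpolation=cv2.INTER_CUBIC)
a,b=f(a),f(b);H=max(len(a),len(b));pad=lambda i:np.vstack([i,np.zeros((H-len(i),395,3),np.uint8)])
cv2.imwrite('pics/aim.png',np.hstack([pad(a),pad(b)]))
```

```text
[ 0.39602039 -0.16970567  0.1454011 ] -3.4603070597360563 0.02644044698692304 [ 0.16832441  0.04009577 -1.10609061]
```

View pics/aim.png

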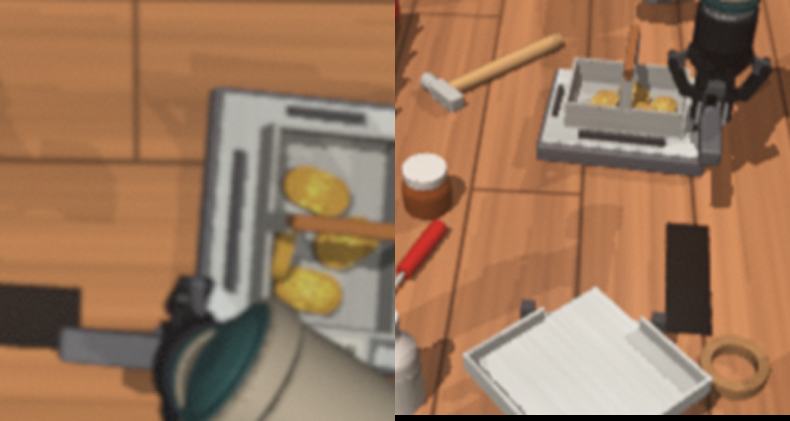

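```bash
python3 - <<'E'
from h import *
p=np.array([.3963,-.170,.1458]);o=p+np.array([.418-.4187,0,.004-.0102]);psi=np.radians(-93.8);f=np.array([np.cos(psi),np.sin(psi),0]);l=np.array([-f[1],f[0],0])
for n,z in(('rear top',.026),('rear bot',0)):
  for s in(-1,1):
    q=o-.085*f+s*.014*l+[0,0,z]
    t=(w2px('top',q)-[320,170])*395/150;d=(w2px('side',q)-[200,100])*395/190+[395,0];print(n,s,t.round(),d.round())
E
python3 - <<'E'
import cv2
im=cv2.imread('pics/aim.png')
a=im[280:400,30:190];b=im[60:190,650:780]
cv2.imwrite('pics/aim2.png',cv2.hconcat([cv2.resize(a,(400,300)),cv2.resize(b,(300,300))]))
E
```

```text
rear top -1 [ 61. 364.] [722. 150.]
rear top 1 [ 63. 328.] [700. 148.]
rear bot -1 [ 57. 360.] [719. 166.]
rear bot 1 [ 59. 325.] [697. 164.]
```

View pics/aim2.png

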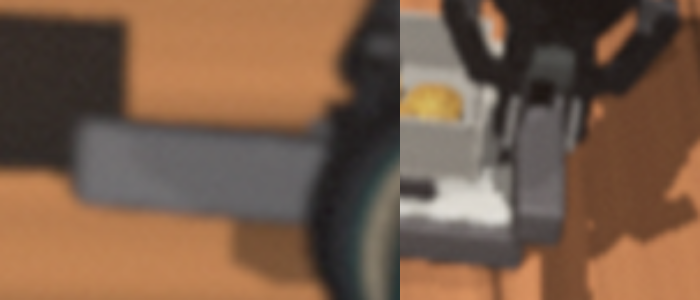

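The reader's rear end projects to the predicted pixels in both views (top (60,328)–(60,363), side bottom about (700,164)). It is held level and aimed, so I'll hold still here.

Emit:
arm_command(
  series="0 0 0 0 0 0 -1; 0 0 0 0 0 0 -1; 0 0 0 0 0 0 -1; 0 0 0 0 0 0 -1; 0 0 0 0 0 0 -1; 0 0 0 0 0 0 -1; 0 0 0 0 0 0 -1; 0 0 0 0 0 0 -1; 0 0 0 0 0 0 -1; 0 0 0 0 0 0 -1; 0 0 0 0 0 0 -1; 0 0 0 0 0 0 -1",
)

```text
clock: 44.82
position: [0.396, -0.1709, 0.1454]
ee_rot: [0.484, 0.515, 0.484, -0.515]
contact_force: [-0.7, 0.3, -1.8]
width: 0.0262
```

Emit:
arm_command(
  series="0 0 0 0 0 0 -1; 0 0 0 0 0 0 -1; 0 0 0 0 0 0 -1; 0 0 0 0 0 0 -1; 0 0 0 0 0 0 -1; 0 0 0 0 0 0 -1; 0 0 0 0 0 0 -1; 0 0 0 0 0 0 -1; 0 0 0 0 0 0 -1; 0 0 0 0 0 0 -1; 0 0 0 0 0 0 -1; 0 0 0 0 0 0 -1",
)

```text
clock: 45.82
position: [0.396, -0.1709, 0.1454]
ee_rot: [0.484, 0.515, 0.484, -0.515]
contact_force: [-0.1, 0.1, -1.4]
width: 0.0264
```

Emit:
arm_command(
  series="0 0 0 0 0 0 -1; 0 0 0 0 0 0 -1; 0 0 0 0 0 0 -1; 0 0 0 0 0 0 -1; 0 0 0 0 0 0 -1; 0 0 0 0 0 0 -1",
)

```text
clock: 46.32
position: [0.396, -0.1709, 0.1454]
ee_rot: [0.484, 0.515, 0.484, -0.515]
contact_force: [0.0, -0.9, -1.2]
width: 0.0264
```

Run:
```python
from h import *
p,y=cur();print(p,y,manip.get_state()['width'])
plan(p,y,[(.418,-.023,p[2],y),(.418,-.023,.011,y)])
```

```text
[ 0.39602374 -0.17087465  0.14536674] -3.550119080299421 0.02640071156297411
rot -0.000 (0 rows) shift [-0.     0.128 -1.49 ] rows 4
rot -0.000 (0 rows) shift [ 1.344  0.    -0.   ] rows 4
```

Emit:
arm_command(
  series="0 0.02 -0.19 0 0 0 -1; 0 0.025 -0.3 0 0 0 -1; 0 0.025 -0.3 0 0 0 -1; 0 0.025 -0.3 0 0 0 -1; 0 0.025 -0.3 0 0 0 -1; 0 0.005 -0.1 0 0 0 -1; 0 0 0 0 0 0 -1; 0.3 0 0 0 0 0 -1; 0.3 0 0 0 0 0 -1; 0.3 0 0 0 0 0 -1; 0.2 0 0 0 0 0 -1; 0.1 0 0 0 0 0 -1",
)

```text
clock: 47.32
position: [0.416, -0.0238, 0.0231]
ee_rot: [-0.483, -0.514, -0.485, 0.516]
contact_force: [0.4, -0.3, -1.7]
width: 0.0263
```

Emit:
arm_command(
  series="0.08 0 0 0 0 0 -1; 0 0 0 0 0 0 -1; 0 0 0 0 0 0 -1; 0 0 0 0 0 0 -1",
)

```text
clock: 47.65
position: [0.4187, -0.0236, 0.0181]
ee_rot: [0.485, 0.516, 0.484, -0.515]
contact_force: [0.1, 0.0, -1.8]
width: 0.0265
```

Emit:
arm_command(
  series="0.04 0 0 0 0 0 -1; 0.03 0 0 0 0 0 -1; 0 0 0 0 0 0 -1; 0 0 0 0 0 0 -1",
)

```text
clock: 47.98
position: [0.4177, -0.0229, 0.0104]
ee_rot: [0.484, 0.515, 0.484, -0.515]
contact_force: [-0.8, -0.4, -1.0]
width: 0.0268
```

Run:
```python
from h import *
print(cur(),manip.get_state()['contact_force'])
```

```text
(array([ 0.41768246, -0.02287696,  0.01044808]), np.float64(-3.54403208335277)) [-0.82144234 -0.43938226 -0.97384307]
```

Height matches the pick-up (0.0102). Now I'll release it, lift straight up and back off.

Emit:
arm_command(
  series="0 0 0 0 0 0 0.2; 0 0 0 0 0 0 0.2; 0 0 0 0 0 0 0.2; 0 0 0 0 0 0 0.2; -0.2 0 0 0 0 0 0.2; -0.4 0 0 0 0 0 0.2; -0.4 0 0 0 0 0 0.2; -0.4 0 0 0 0 0 0.2; -0.4 0 0 0 0 0 0.2; -0.4 0 0 0 0 0 0.2",
)

```text
clock: 48.82
position: [0.4171, -0.0228, 0.2326]
ee_rot: [0.484, 0.515, 0.484, -0.515]
contact_force: [1.8, -0.6, -0.4]
width: 0.0511
```

Emit:
arm_command(
  series="0 -0.35 0 0 0 0 0.2; 0 -0.35 0 0 0 0 0.2; 0 -0.35 0 0 0 0 0.2; 0 -0.2 0 0 0 0 0.2; 0 0 0 0 0 0 0.2; 0 0 0 0 0 0 0.2; 0 0 0 0 0 0 0.2",
)

```text
clock: 49.4
position: [0.2941, -0.0155, 0.2308]
ee_rot: [0.485, 0.516, 0.484, -0.515]
contact_force: [0.1, -0.8, 0.3]
width: 0.0511
```

Run:
```python
from h import *
print(cur(),manip.get_state()['contact_force'])
snap('top','t8',crop=(130,120,490,330),s=2.2)
```

```text
(array([ 0.29406368, -0.01546824,  0.23080545]), np.float64(-3.5602837032858043)) [ 0.09147226 -0.7741398   0.33637782]
```

View pics/t8.png

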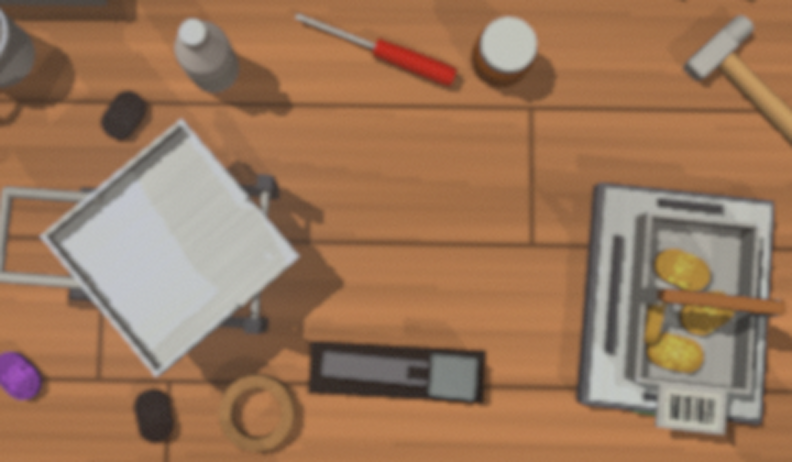

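Final view: the tray is down and empty. The pan has four castings and its label is at the same full-image pixel as before, (445,305.5). The reader is on its mat from (320,365) to (480,378), and the bystanders are in place. Handing in.

```bash
python3 -c "
from rig import ticket
print(ticket.sign_off())"
```

```text
the job is handed in; nothing more can be done
None
```

The job is done and handed in at about 49 s on the robot's clock; no verdict was reported.

**What I did:**
- I laid the three loose castings on the tray with casting_a and set the pan under the spout. I then raised the tray in two stages to about 0.5 rad (29 degrees).
- All four castings slid into the pan, so none had to be picked up. I lowered the tray, set the pan on the scale, and held the reader at the label from about 10 cm for over 2.5 s. The reader then went back on its mat.

**Last checks:**
- **Pan:** measured about 3 mm from the scale's centre and square to it, with four castings inside. Its label was at the same pixel before the reading and at the end.
- **Tray:** down and empty.
- **Reader:** lengthwise and right way up on its mat, released at the height it was picked up from.
- **Reader aim:** the reader's tail matched its predicted pixels in both cameras. The window itself was hidden by the gripper, so the aim was computed, not seen.
- **Other things:** jar, flask, tape and driver appeared unmoved.

**What went wrong:** the first grasp of casting_c closed above it and nudged it about 7 mm. I measured it again and the second grasp held. One casting in the pan leaned on the wall when last seen, but it was well below the rim.

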